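# Return the leaning spacer plates to their slotted rack

### The arm

A 6-joint arm with a two-finger parallel gripper is mounted at the origin on a cart in front of the work surface, level with it; the furniture and walls round the work are solid. World frame = base frame: x ahead of the robot, y to its left, z up, the work surface at z = 0. Lengths are in m, angles in degrees, forces in N, time in s.
With the tool pointing down it reaches from about 0.35 to 0.775 m from the base axis. Payload 5.5 kg.
Tool frame: the origin (TCP) lies at the very end of the fingers, on their centre line; the grasp point (between the pads) lies 19 mm behind it; z points along the fingers, y is the line along which they close (so a half turn about z gives the same grasp; the last joint's range is limited). The gripper opens to 85 mm and grips with 20 to 120 N. Pads are 22 mm wide; open, the fingers measure 114 mm over their backs; the gripper's body (76 mm by 85 mm) begins 54 mm behind the grasp point. The pads swing forward as they close: fully open they stand 13 mm farther back than shut.
Start: joints at [68.892, 17.945, 2.641, 74.691, 0, 82.002], TCP at [0.13, 0.56, 0.205] pointing down, gripper open.
Joint ranges: [-158.12, 158.12], [-49.38, 96.58], [-58.88, 72.47], [-126.05, 133.96], [-84.25, 85.87], [-180, 180]. Speed limits (degrees/s): [147.25, 147.25, 180, 180, 180, 180].

### API

Orientations are given as a 3x3 rotation matrix whose columns are the frame's x, y, z axes.
In Python, from station import arm gives the robot as it stands.
- The arm moves only by the tool servo_tool, never from a script. Its argument "deltas" is a list of rows, each a list of 5 numbers: the shift along the tool's x, y, z in m, then the turn about the tool's z in units of 8 degrees (1.0 is 8 degrees), then the opening, from -1 (shut) to 1 (fully open). A call has 1 to 12 rows; each row shifts and turns the commanded pose from where the row before left it, along the tool's axes as they then stand; what a row does not reach is not made up. A row lasts 1/10 s, in which the tool goes at most 50 mm and 8.59 degrees, less where a joint would pass 70% of its speed; a pose out of reach is approached as far as the arm can. A call is refused whole if a number of a shift passes 0.05 or a number of a turn 1, either way. A call with a gripper value outside its range is refused whole. The fingers move at their own pace and stop on an object; "newtons" is the grip in N (left out, the last holds). Time passes only in rows, so rows that do not move let the fingers close. It gives the time, the measured TCP pose, the force, the opening and the grip force at its end, in the units of the state.
- arm.observe(): the state, without advancing time (a new reading comes with each control period).
- arm.capture(name): name is "scene" or "top"; returns a dict with "frame" (384x512x3 uint8, blue, green, red), "K" (3x3 intrinsics, pixels), "R" (3x3) and "t" (3): a world point X has camera coordinates R X + t. Camera axes: x right, y down, z forward; pixel columns grow to the right and rows downward; lengths in m; the calibration is good to about 2 mm. A picture is of the moment at which its call begins. There is no depth.
- arm.finish_job(): hands the job in; it is judged then, once.
Trained networks look in a picture, given as the dict that the camera call returned (one of the last four; its "shot" number tells which), for a name from the list of things; names that differ only in an ending like _2 or _b are one class to them, and where a whole thing is asked for, a point or a joint stands for the part that bears it (a point fixed in the world has none). Each returns a list of dicts, best first, with "score" (0 to 1); they miss things now and then, are a little off and sometimes report something else, mostly with a low value. They report only what shows in the picture. A call takes as long as a camera call.
- arm.search_frame(query, picture): "xyz" ([x, y, z] in m, in world coordinates, good to about 4 mm: the middle of the surface that is visible of it).
- arm.landmark_of(query, picture): "xyz" ([x, y, z] in m, in world coordinates, good to about 4 mm: a listed point, or the origin of a listed thing).
The state is a dict: "t": time; "q": joint angles; "qd": joint speeds; "joint_efforts": joint torques, N m; "position": TCP position; "tcp_rot": TCP orientation; "contact_force": force on the tool from outside, world axes, zero at the start; "moment": the same for the moment, N m; "width": opening from 0.0 (shut) to 1.0 (fully open); "grasp_force": force on a finger pad.
Only numpy, scipy, OpenCV 4.12 (cv2) and the standard library are available. Lean on these libraries where they do the work, as an engineer would, in place of code of your own. Each camera call takes 0.05 s, during which the arm holds its last target. There are 200 camera calls.

### The job

Three aluminium spacer plates of different thickness lean in the grey sloping stand. Stand each one upright in the slot of the wooden rack that fits its thickness, right down on the slot's floor, and let go; leave everything else on the table where it is.

Things in the scene. Friction and masses are not known exactly. Their poses are not given: they have to be found in the camera images.
- stand: Grey metal stand, fixed, 84 x 166 mm; origin under its middle, z up. Three places at y = -54, 0, 54 mm, a plate in each, on a sloping ledge, lying back on a low rail: its top leans 35 deg from vertical to the stand's -x. Corner of ledge and rail: x 12, z 22 mm. The rail reaches 40 mm up the plate's lower broad face, free above. 12 mm ribs between places; front lip 27 mm from the rail, 5 mm high.
- rack: Wooden rack block, fixed to the table, 70 (x) x 142 (y) x 34 mm high. Origin under its middle. Three slots open at the top, side by side along y, each 48 mm long along x and 24 mm deep (floor 10 mm above the table), with mouths chamfered by 2 mm.
- plate_thin: The thin spacer plate, bare aluminium, 8 mm thick, 44 mm wide, 76 mm tall. Origin at mid lower edge of the broad face that lies on the stand's rail; x: thickness, metal from x = 0 to 8 mm; y: along the width (+-22 mm); z: up the plate, 0 to 76 mm. Turned half round about its length it is the same.
- foot_thin (a point): Centre of the thin plate's foot (underside, 8 x 44 mm); axes as the plate's.
- slot_thin (a point): Centre of the floor of the rack's slot for the thin plate: the slot is 10.5 mm wide across the rack's y and 48 mm long along x; the mouth is 24 mm above this point. It lies at y = -46 mm of the rack; axes as the rack's.
- plate_medium: The medium spacer plate, bare aluminium, 14 mm thick, 44 mm wide, 84 mm tall. Origin at mid lower edge of the broad face that lies on the stand's rail; x: thickness, metal from x = 0 to 14 mm; y: along the width (+-22 mm); z: up the plate, 0 to 84 mm. Turned half round about its length it is the same.
- foot_medium (a point): Centre of the medium plate's foot (underside, 14 x 44 mm); axes as the plate's.
- slot_medium (a point): Centre of the floor of the rack's slot for the medium plate: the slot is 16.5 mm wide across the rack's y and 48 mm long along x; the mouth is 24 mm above this point. It lies at y = 0 mm of the rack; axes as the rack's.
- plate_thick: The thick spacer plate, bare aluminium, 20 mm thick, 44 mm wide, 92 mm tall. Origin at mid lower edge of the broad face that lies on the stand's rail; x: thickness, metal from x = 0 to 20 mm; y: along the width (+-22 mm); z: up the plate, 0 to 92 mm. Turned half round about its length it is the same.
- foot_thick (a point): Centre of the thick plate's foot (underside, 20 x 44 mm); axes as the plate's.
- slot_thick (a point): Centre of the floor of the rack's slot for the thick plate: the slot is 22.5 mm wide across the rack's y and 48 mm long along x; the mouth is 24 mm above this point. It lies at y = 46 mm of the rack; axes as the rack's.
- oil_bottle: Bystander: oil bottle, 45 mm round, 120 mm tall. Origin at the centre of its underside.
- tape_roll: Bystander: roll of brown tape lying flat, 66 mm across, 18 mm high. Origin at the centre of its underside.
- cup_springs: Bystander: plastic cup, 67 mm across, 56 mm high. Origin at the centre of its underside.
- block_dark: Bystander: dark oiled wood block, 42 x 72 x 28 mm high. Origin at the centre of its underside.
- wheel_2: Bystander: toy wheel lying flat, 50 mm across, 21 mm high. Origin at the centre of its underside.
- glue_bottle: Bystander: glue bottle, 35 mm round, 98 mm tall. Origin at the centre of its underside.
- body_b: Bystander: toy car body, 63 x 113 x 48 mm high. Origin at the centre of its underside.

How it is judged (in metres and radians):
At the end, for the whole second after the job is handed in: Each of the three plates stands in the slot of its own thickness: foot centre within 6 mm sideways of the slot's floor centre, foot no more than 3.5 mm above the slot's floor, upright within 8 degrees, at rest (horizontal distance between foot_thin and slot_thin below 0.006 m and height (world z) of each of foot_thin, foot_medium, foot_thick below 0.0135 m and angle between each of plate_thin, plate_medium, plate_thick's own z axis and vertical below 0.14 rad and linear speed of each of plate_thin, plate_medium, plate_thick below 0.02 m/s and horizontal distance between foot_medium and slot_medium below 0.006 m and horizontal distance between foot_thick and slot_thick below 0.006 m); the robot touches nothing.
It fails at once if a bystander between or beside the stand and the rack (bottle, tape, cup, block) is moved more than 20 mm or tipped (distance of any of oil_bottle, tape_roll, cup_springs, block_dark from where it was at the start of the episode above 0.02 m or angle between any of oil_bottle, tape_roll, cup_springs, block_dark's own z axis and vertical above 0.5 rad).
It fails at once if a bystander at the side or back (wheel, glue bottle, car body) is moved more than 20 mm or tipped (distance of any of wheel_2, glue_bottle, body_b from where it was at the start of the episode above 0.02 m or angle between any of wheel_2, glue_bottle, body_b's own z axis and vertical above 0.5 rad).
It also fails if it takes over 72 s, if anything falls off the work surface, if the arm or the gripper's body presses on something with over 40 N, if the wrist force passes 120 N, or if a joint passes its speed limit or range.

## Working session

There is one attempt and no reset: what is moved stays moved. The work goes in short steps, Python scripts to look and compute and a tool call to move; the robot and the scene stay as the last step left them, time stands still between calls to the robot, and variables do not carry over. Pictures are saved under pics/ and viewed, at most 10 in all, crops included, and the job is handed in when it is done.

Besides the shell and the picture viewer there is one more tool, called after "Request:" as name(argument=value, ...), one argument or row to a line, values as JSON. servo_tool: Moves the arm, as the interface text tells. Its arguments: {"type":"object","properties":{"deltas":{"type":"array","items":{"type":"array","items":{"type":"number"}}},"newtons":{"type":"number"}},"required":["deltas"]}

```bash
mkdir -p pics; ls; python3 - <<'E'
from station import arm
import cv2,numpy as np
s=arm.observe();print(s['t'],s['position'],s['tcp_rot'],s['width'])
for n in("scene","top"):
    p=arm.capture(n);cv2.imwrite(f"pics/{n}0.png",p["frame"]);print(n,p["K"],p["R"],p["t"])
    for q in["stand","rack","plate_thin","plate_medium","plate_thick","foot_thin","foot_medium","foot_thick","slot_thin","slot_medium","slot_thick","oil_bottle","tape_roll","cup_springs","block_dark"]:
        print(q,[(np.round(d["xyz"],3).tolist(),round(d["score"],2)) for d in arm.landmark_of(q,p)[:2]])
E
```

```text
pics
0.0 [0.1302517  0.55949635 0.20410681] [[-9.73929412e-01  2.26850431e-01 -6.17779472e-04]
 [ 2.26851167e-01  9.73927974e-01 -1.68815760e-03]
 [ 2.18713430e-04 -1.78429034e-03 -9.99998384e-01]] 1.0009698477623865
scene [[393.37284891   0.         260.41533337]
 [  0.         393.37284891 191.73381662]
 [  0.           0.           1.        ]] [[ 0.90187578 -0.43189858  0.0091482 ]
 [-0.31219058 -0.6662504  -0.67723515]
 [ 0.2985919   0.607926   -0.73570977]] [-0.58639973  0.09903507  1.06465893]
stand [([0.533, -0.323, 0.002], 0.69), ([0.476, -0.523, 0.002], 0.26)]
rack [([0.474, -0.52, 0.001], 0.74), ([0.504, 0.066, 0.003], 0.6)]
plate_thin [([0.541, -0.332, 0.019], 0.95)]
plate_medium [([0.584, -0.305, 0.023], 0.96), ([0.584, -0.308, 0.023], 0.24)]
plate_thick [([0.488, -0.364, 0.023], 0.91), ([0.596, -0.109, -0.0], 0.71)]
foot_thin [([0.54, -0.333, 0.023], 0.64)]
foot_medium [([0.587, -0.311, 0.024], 0.97)]
foot_thick [([0.494, -0.371, 0.026], 0.79)]
slot_thin [([0.512, 0.024, 0.007], 0.6)]
slot_medium [([0.508, 0.075, 0.011], 0.76), ([0.514, -0.107, -0.0], 0.61)]
slot_thick 
[... 619 characters left out ...]
0.002], 0.57)]
plate_thin [([0.542, -0.33, 0.021], 0.63)]
plate_medium [([0.581, -0.301, 0.025], 0.7)]
plate_thick [([0.494, -0.363, 0.024], 0.57)]
foot_thin [([0.498, 0.114, 0.01], 0.72), ([0.542, -0.331, 0.024], 0.45)]
foot_medium [([0.705, -0.381, -0.0], 0.59), ([0.586, -0.311, 0.024], 0.54)]
foot_thick [([0.498, -0.374, 0.027], 0.81)]
slot_thin [([0.512, 0.026, 0.006], 0.87)]
slot_medium [([0.499, 0.115, 0.006], 0.71), ([0.599, -0.11, 0.002], 0.18)]
slot_thick [([0.502, 0.114, 0.008], 0.67)]
oil_bottle [([0.428, -0.112, 0.0], 0.44)]
tape_roll [([0.517, -0.108, 0.0], 0.68)]
cup_springs [([0.6, -0.11, -0.001], 0.79), ([0.541, -0.333, 0.025], 0.37)]
block_dark [([0.576, -0.545, 0.0], 0.89)]
```

```bash
python3 -c "
import cv2
a=cv2.imread('pics/top0.png');cv2.imwrite('pics/t1.png',cv2.resize(a,(800,600)))
a=cv2.imread('pics/scene0.png');cv2.imwrite('pics/s1.png',cv2.resize(a,(800,600)))"
```

```text
(no output)
```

View pics/t1.png

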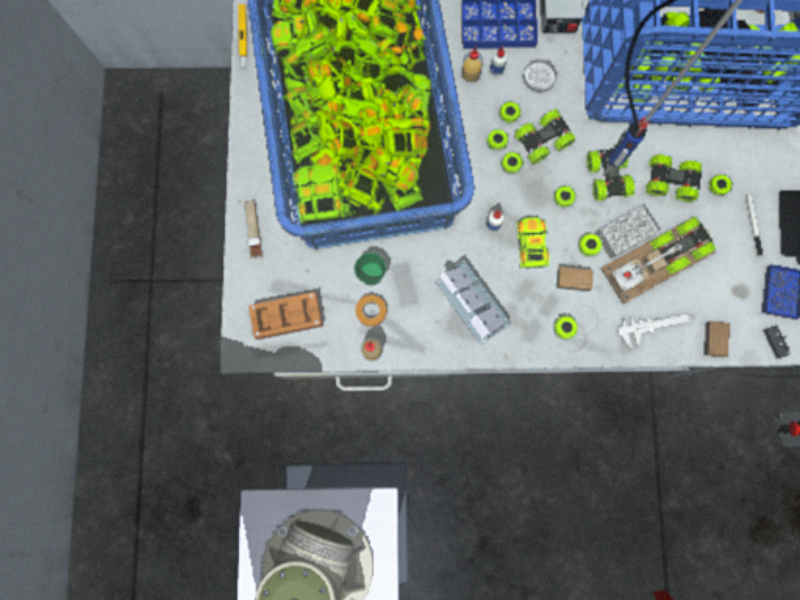

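View pics/s1.png

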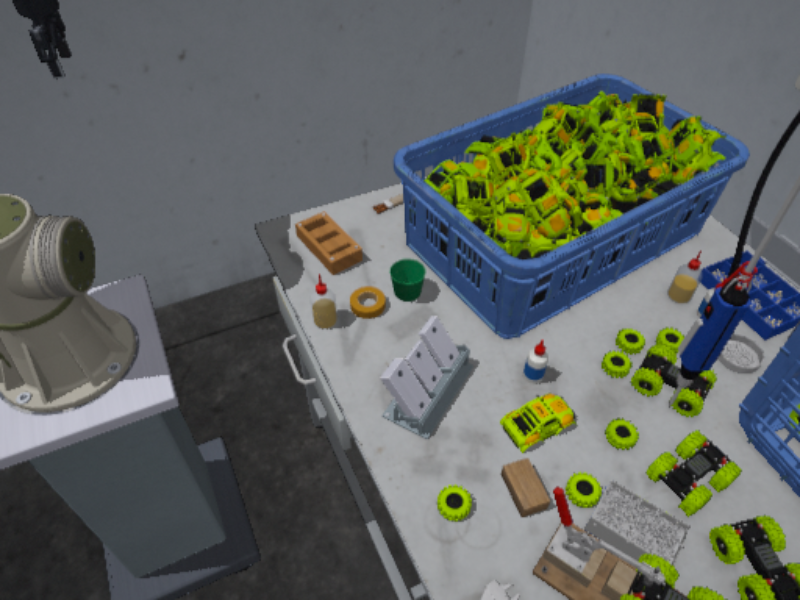

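The top view shows the rack (285,313), tape, bottle and cup midway, and the stand (473,298). Its order, from nearest the robot outward, is thick, thin, medium, and the plates lean towards the rack. Next I refine the rack and stand poses.

```bash
cat > h.py <<'E'
import cv2,numpy as np
from scipy.optimize import minimize
from station import arm
def proj(p,X):
    c=np.asarray(X)@p["R"].T+p["t"];u=c@p["K"].T;return u[:,:2]/u[:,2:]
def pose(v):
    c,s=np.cos(v[2]),np.sin(v[2]);return np.array([[c,-s],[s,c]])
def fit2(L,W):  # L local 2d, W world 2d -> x,y,yaw
    a=L-L.mean(0);b=W-W.mean(0)
    th=np.arctan2((a[:,0]*b[:,1]-a[:,1]*b[:,0]).sum(),(a*b).sum())
    R=pose([0,0,th]);return np.r_[W.mean(0)-R@L.mean(0),th]
def hullmask(p,P,S=8):
    h=cv2.convexHull((proj(p,P)).astype(np.float32))[:,0]
    m=np.zeros((384*4,512*4),np.uint8)
    cv2.fillConvexPoly(m,np.round((h+.5)*4*16-8).astype(np.int32),255,shift=4)
    return cv2.resize(m,(512,384),interpolation=cv2.INTER_AREA)/255.
E
python3 - <<'E'
from h import *
import json
obs={}
for k in range(4):
  for n in("scene","top"):
    p=arm.capture(n)
    if k==0: (globals().__setitem__(n,p))
    for q in["stand","foot_thin","foot_medium","foot_thick","plate_thin","plate_medium","plate_thick"]:
      for d in arm.landmark_of(q,p): obs.setdefault((n,q),[]).append(d["xyz"])
st=np.array([.533,-.325,np.deg2rad(-56)])
foot=lambda t:12e-3+t/2*.8192
T={'thin':(.008,0),'medium':(.014,.054),'thick':(.020,-.054)}
loc={'stand':(0,0)}
for k,(t,y) in T.items(): loc['foot_'+k]=(foot(t),y);loc['plate_'+k]=(.012,y)
L=[];W=[]
for (n,q),v in obs.items():
  e=pose(st)@loc[q]+st[:2]
  v=np.array([x for x in v if np.hypot(*(np.array(x[:2])-e))<.02])
  if len(v): print(n,q,len(v),v.mean(0).round(4),v.std(0).round(4));L.append(loc[q]);W.append(v.mean(0)[:2])
L=np.array(L);W=np.array(W);v=fit2(L,W);print("stand",v[:2],np.rad2deg(v[2]))
print(np.c_[(W-(L@pose(v).T+v[:2]))*1000].round(1).tolist())
def box(v): 
  B=np.array([(x,y) for x in(-.035,.035) for y in(-.071,.071)])@pose(v).T+v[:2]
  return np.vstack([np.c_[B,np.full(4,z)] for z in(0,.034)])
v0=np.array([.504,.067,np.deg2rad(7.4)])
masks=[]
for p in(scene,top):
  c=proj(p,np.array([[v0[0],v0[1],.02]]))[0];hsv=cv2.cvtColor(p["frame"],cv2.COLOR_BGR2HSV)
  m=cv2.inRange(hsv,(3,70,30),(25,255,255))
  m=cv2.morphologyEx(m,cv2.MORPH_CLOSE,np.ones((3,3),np.uint8))
  n,lab,sts,_=cv2.connectedComponentsWithStats(m);l=lab[int(c[1])-6:int(c[1])+7,int(c[0])-6:int(c[0])+7];l=np.bincount(l[l>0]).argmax()
  cs,_=cv2.findContours((lab==l).astype(np.uint8),0,1)
  mm=np.zeros_like(m);cv2.drawContours(mm,cs,-1,1,-1);masks.append(mm.astype(float));print("area",mm.sum(),hullmask(p,box(v0)).sum())
def both(ps,ms):
  f=lambda v:sum(((hullmask(p,box(v*[1,1,1]))-m)**2).sum()/m.sum() for p,m in zip(ps,ms))
  r=minimize(f,v0,method="Nelder-Mead",options=dict(initial_simplex=v0+np.array([[0,0,0],[.006,0,0],[0,.006,0],[0,0,.05]]),xatol=1e-5))
  return r.x[:2].round(4),np.rad2deg(r.x[2]).round(2),round(r.fun,3)
print(both([scene,top],masks),both([scene],masks[:1]),both([top],masks[1:]))
# basket rim near
c=cv2.inRange(cv2.cvtColor(top["frame"],cv2.COLOR_BGR2HSV),(100,90,60),(125,255,255))
ys,xs=np.nonzero(c[:170,150:310]);print("basket lowest px",[(x+150,ys[xs==x].max()) for x in range(20,150,20)])
E
```

```text
scene stand 4 [ 5.325e-01 -3.207e-01 -3.000e-04] [0.0014 0.001  0.0019]
scene foot_thin 4 [ 0.5398 -0.3353  0.0257] [0.0014 0.0022 0.0015]
scene foot_medium 4 [ 0.5866 -0.3093  0.0244] [0.0009 0.0011 0.0025]
scene foot_thick 4 [ 0.496  -0.3709  0.0298] [0.0013 0.002  0.0012]
scene plate_thin 4 [ 0.538  -0.3309  0.0212] [0.0021 0.0011 0.0014]
scene plate_medium 5 [ 0.5821 -0.304   0.0225] [0.0013 0.0028 0.0015]
scene plate_thick 4 [ 0.4922 -0.3657  0.0239] [0.0016 0.0029 0.0031]
top stand 3 [ 0.5295 -0.3269 -0.005 ] [0.0008 0.001  0.0002]
top foot_thin 4 [ 0.5417 -0.3311  0.0243] [0.0005 0.0004 0.0014]
top foot_medium 4 [ 0.5838 -0.3107  0.0239] [0.0009 0.0014 0.0015]
top foot_thick 4 [ 0.4994 -0.3746  0.0255] [0.0014 0.0003 0.0007]
top plate_thin 4 [ 0.5412 -0.33    0.021 ] [0.0017 0.0013 0.001 ]
top plate_medium 4 [ 0.5803 -0.3016  0.0256] [0.0017 0.0016 0.0009]
top plate_thick 4 [ 0.4934 -0.3631  0.0224] [0.0013 0.0014 0.0015]
stand [ 0.53110358 -0.32341257] -55.4450332000849
[[1.4, 2.7], [-0.0, 0.7], [1.0, -1.9], [-2.1, -0.2], [0.1, 2.4], [-0.3, -1.3], [-1.2, -1.8], [-1.6, -3.5], [2.0, 4.9], [-1.8, -3.3], [1.4, -3.9], [3.3, 3.3], [-2.1, 1.1], [0.0, 0.8]]
area 978 1000.0705882352943
area 984 1030.792156862745
(array([0.5065, 0.0715]), np.float64(10.97), np.float64(0.045)) (array([0.5063, 0.0713]), np.float64(10.72), np.float64(0.013)) (array([0.5062, 0.0719]), np.float64(11.21), np.float64(0.03))
basket lowest px [(170, np.int64(86)), (190, np.int64(150)), (210, np.int64(157)), (230, np.int64(153)), (250, np.int64(150)), (270, np.int64(147)), (290, np.int64(136))]
```

```bash
cat >> h.py <<'E'
ST=np.array([.5311,-.3234,np.deg2rad(-55.4)]);RK=np.array([.5064,.0716,np.deg2rad(11.)])
def stand(x,y,z): return np.r_[pose(ST)@[x,y]+ST[:2],z]
def rack(x,y,z): return np.r_[pose(RK)@[x,y]+RK[:2],z]
YS,YR=124.6,101.   # world direction of tool y at stand / rack
def plan(wps,step=.045):
    """wps: (xyz, yaw, opening mm). prints rows in tool axes"""
    s=arm.observe();p=np.array(s["position"]);y=np.degrees(np.arctan2(s["tcp_rot"][1][1],s["tcp_rot"][0][1]))
    print("at",p.round(4),"yaw",y.round(2),"t",round(s["t"],2));n=0
    for P,Y,o in wps:
        P=np.array(P);k=int(np.ceil(max(np.linalg.norm(P-p)/step,abs(Y-y)/7.5,1)))
        for i in range(k):
            d=(P-p)/(k-i);a=np.radians(y);ty=np.array([np.cos(a),np.sin(a),0]);tx=np.array([ty[1]*-1,ty[0],0])
            r=np.round([d@tx,d@ty,-d[2]],4);p=p+tx*r[0]+ty*r[1]-np.array([0,0,r[2]])
            t=round(-(Y-y)/(k-i)/8,3);y-=t*8;n+=1
            print([*r.tolist(),t,round(o/85*2-1,2)],end=",\n" if n%12 else "\n--\n")
    print("end",p.round(4),y)
E
python3 - <<'E'
from h import *
a=np.array(arm.observe()["position"]);print(np.array(arm.observe()["tcp_rot"])[:,0])
plan([((.42,.33,.2),101,85),((.49,.07,.2),101,85),((.50,-.2,.2),124.6,60),(stand(-.015,.054,.16),124.6,60)])
E
```

```text
[-9.73940253e-01  2.26804727e-01  1.03972268e-05]
at [0.1304 0.5601 0.205 ] yaw 76.89 t 4.8
[-0.0371, -0.0176, 0.0006, np.float64(-0.335), 1.0],
[-0.0363, -0.0193, 0.0006, np.float64(-0.335), 1.0],
[-0.0353, -0.021, 0.0005, np.float64(-0.335), 1.0],
[-0.0343, -0.0226, 0.0006, np.float64(-0.335), 1.0],
[-0.0332, -0.0242, 0.0005, np.float64(-0.335), 1.0],
[-0.0321, -0.0257, 0.0006, np.float64(-0.335), 1.0],
[-0.0308, -0.0272, 0.0005, np.float64(-0.335), 1.0],
[-0.0295, -0.0286, 0.0006, np.float64(-0.334), 1.0],
[-0.0281, -0.03, 0.0005, np.float64(-0.335), 1.0],
[-0.0032, -0.0448, 0.0, np.float64(0.0), 1.0],
[-0.0032, -0.0448, 0.0, np.float64(0.0), 1.0],
[-0.0032, -0.0447, 0.0, np.float64(0.0), 1.0]
--
[-0.0032, -0.0448, 0.0, np.float64(0.0), 1.0],
[-0.0032, -0.0447, 0.0, np.float64(0.0), 1.0],
[-0.0031, -0.0448, 0.0, np.float64(0.0), 1.0],
[0.006, -0.0381, 0.0, np.float64(-0.421), 0.41],
[0.0082, -0.0377, 0.0, np.float64(-0.421), 0.41],
[0.0104, -0.0372, 0.0, np.float64(-0.422), 0.41],
[0.0125, -0.0365, 0.0, np.float64(-0.421), 0.41],
[0.0147, -0.0357, 0.0, np.float64(-0.422), 0.41],
[0.0168, -0.0348, 0.0, np.float64(-0.421), 0.41],
[0.0187, -0.0337, 0.0, np.float64(-0.422), 0.41],
[-0.0032, -0.0348, 0.0133, np.float64(0.0), 0.41],
[-0.0032, -0.0347, 0.0134, np.float64(0.0), 0.41]
--
[-0.0031, -0.0348, 0.0133, np.float64(0.0), 0.41],
end [ 0.5671 -0.2804  0.16  ] 124.60297457404786
```

Request:
servo_tool(
  deltas=[
    [-0.037,-0.018,0.001,-0.335,1],
    [-0.036,-0.019,0.001,-0.335,1],
    [-0.035,-0.021,0,-0.335,1],
    [-0.034,-0.023,0.001,-0.335,1],
    [-0.033,-0.024,0,-0.335,1],
    [-0.032,-0.026,0.001,-0.335,1],
    [-0.031,-0.027,0,-0.335,1],
    [-0.03,-0.028,0.001,-0.335,1],
    [-0.028,-0.03,0,-0.335,1],
    [-0.003,-0.045,0,0,1],
    [-0.003,-0.045,0,0,1],
    [-0.003,-0.045,0,0,1],
  ],
  newtons=40,
)

```text
t: 6.0
position: [0.4542, 0.198, 0.2]
tcp_rot: [[-0.982, -0.191, 0.0], [-0.191, 0.982, 0.0], [-0.0, 0.0, -1.0]]
contact_force: [0.7, -0.4, -0.3]
width: 0.998
grasp_force: 0.0
```

Request:
servo_tool(
  deltas=[
    [-0.003,-0.045,0,0,1],
    [-0.003,-0.045,0,0,1],
    [-0.003,-0.044,0,0,1],
    [0.006,-0.038,0,-0.42,0.41],
    [0.008,-0.038,0,-0.42,0.41],
    [0.01,-0.037,0,-0.42,0.41],
    [0.013,-0.036,0,-0.42,0.41],
    [0.015,-0.036,0,-0.42,0.41],
    [0.017,-0.035,0,-0.42,0.41],
    [0.019,-0.034,0,-0.42,0.41],
    [-0.003,-0.035,0,0,0.41],
    [0,0,0,0,0.41],
  ],
)

```text
t: 7.2
position: [0.5217, -0.2319, 0.1992]
tcp_rot: [[-0.826, -0.564, 0.001], [-0.564, 0.826, -0.001], [-0.0, -0.002, -1.0]]
contact_force: [-0.0, 0.6, -0.4]
width: 0.706
grasp_force: 0.0
```

```bash
python3 - <<'E'
from h import *
print(arm.observe()["width"]*85,arm.observe()["q"])
plan([(stand(-.015,.054,.13),124.6,60)]);plan([(stand(-.015,.054,.07),124.6,60)])
p=arm.capture("scene")
P=stand(-.015,.054,.1);c=proj(p,P[None])[0].astype(int);print(c)
cv2.imwrite("pics/a.png",cv2.resize(p["frame"][c[1]-90:c[1]+60,c[0]-100:c[0]+100],(800,600),interpolation=2))
E
```

```text
60.0153174835087 [-3.20093597e+01  1.74908218e+01  1.19438134e+00  7.36025937e+01
 -1.98342466e-02 -6.63212933e+01]
at [ 0.5217 -0.2319  0.1992] yaw 124.31 t 7.2
[-0.0034, -0.0219, 0.0231, np.float64(-0.012), 0.41],
[-0.0033, -0.0219, 0.023, np.float64(-0.012), 0.41],
[-0.0033, -0.0218, 0.0231, np.float64(-0.012), 0.41],
end [ 0.567  -0.2804  0.13  ] 124.5998964611184
at [ 0.5217 -0.2319  0.1992] yaw 124.31 t 7.2
[-0.0025, -0.0164, 0.0323, np.float64(-0.009), 0.41],
[-0.0025, -0.0164, 0.0323, np.float64(-0.009), 0.41],
[-0.0025, -0.0164, 0.0323, np.float64(-0.009), 0.41],
[-0.0025, -0.0164, 0.0323, np.float64(-0.009), 0.41],
end [ 0.567  -0.2804  0.07  ] 124.5998964611184
[279 208]
```

View pics/a.png

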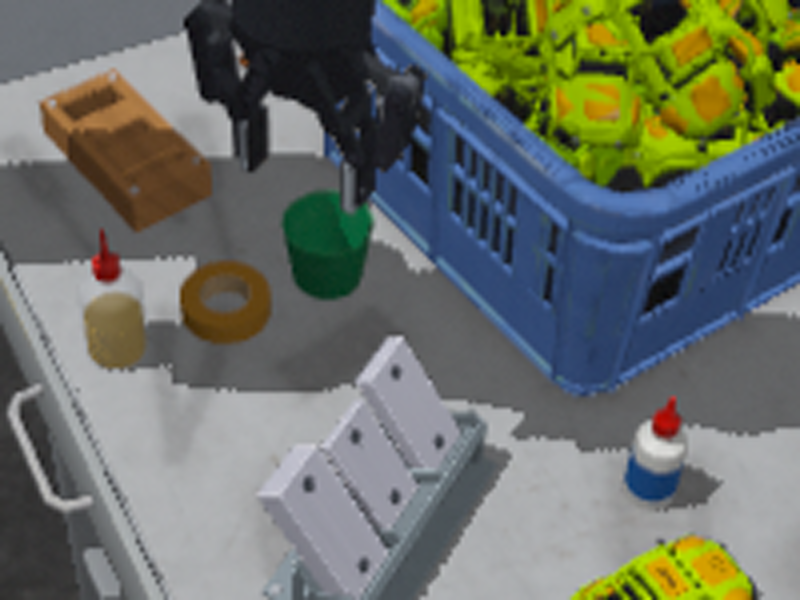

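The fingers (center ~(300,170) in the crop) are open 60 mm and short of the stand. All three plates are leaning as expected, with the medium one at (410,400).

Request:
servo_tool(
  deltas=[
    [-0.003,-0.022,0.02,-0.012,0.41],
    [-0.003,-0.022,0.02,-0.012,0.41],
    [-0.004,-0.022,0.03,-0.012,0.41],
    [0,0,0,0,0.41],
    [0,0,0.03,0,0.41],
    [0,0,0.03,0,0.41],
    [0,0,0,0,0.41],
  ],
)

```text
t: 7.95
position: [0.5625, -0.2733, 0.0668]
tcp_rot: [[-0.82, -0.572, -0.007], [-0.572, 0.82, 0.005], [0.003, 0.008, -1.0]]
contact_force: [-0.9, 1.0, -0.2]
width: 0.709
grasp_force: 0.0
```

```bash
python3 - <<'E'
from h import *
s=arm.observe();print(pose(ST).T@(np.array(s["position"][:2])-ST[:2]),s["position"][2])
p=arm.capture("scene")
c=proj(p,stand(-.015,.034,.08)[None])[0].astype(int)
cv2.imwrite("pics/b.png",cv2.resize(p["frame"][c[1]-45:c[1]+45,c[0]-60:c[0]+60],(800,600),interpolation=2))
E
```

```text
[-0.02335854  0.05430969] 0.06680209423499096
```

View pics/b.png

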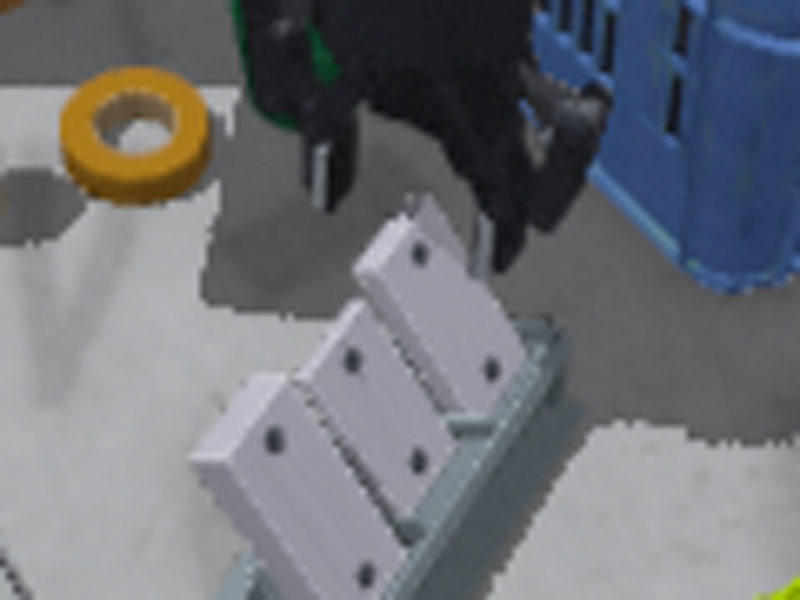

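```bash
python3 - <<'E'
from h import *
p=arm.capture("scene")
s=arm.observe();print(s["t"],(pose(ST).T@(np.array(s["position"][:2])-ST[:2])).round(4),s["position"],s["qd"],s["contact_force"],np.round(s["tcp_rot"],4).tolist())
c=proj(p,stand(-.015,.034,.08)[None])[0].astype(int);o=np.array([c[0]-60,c[1]-45])
S,C=np.sin(np.radians(35)),np.cos(np.radians(35))
def pl(x,y,z): return stand(.012-z*S+x*C,y,.022+z*C+x*S)
im=cv2.resize(p["frame"][o[1]:o[1]+90,o[0]:o[0]+120],(800,600),interpolation=2)
def dot(P,col): 
  u=((proj(p,P[None])[0]-o+.5)*6.667).astype(int);cv2.circle(im,tuple(map(int,u)),4,col,-1)
for y0,t,h in((0.054,.014,.084),(0,.008,.076),(-.054,.02,.092)):
  for y in(-.022,.022):
    for z in(0,h): dot(pl(t,y0+y,z),(0,0,255))
R=np.array(s["tcp_rot"]);P=np.array(s["position"])
for y in(-.03,.03):
  for x in(-.011,.011): 
    for z in(-.008,-.03): dot(P+R@[x,y,z],(255,0,255))
cv2.imwrite("pics/c.png",im)
E
```

```text
8.05 [-0.0201  0.0554] [ 0.56524646 -0.2753676   0.0708954 ] [-0.19127996 -1.15049069  2.53210057 -0.15644095 -0.05760879 -0.05353065] [ 0.71513221 -0.35583298 -0.17577162] [[-0.8204, -0.5717, -0.0008], [-0.5717, 0.8204, 0.0008], [0.0002, 0.0011, -1.0]]
```

View pics/c.png

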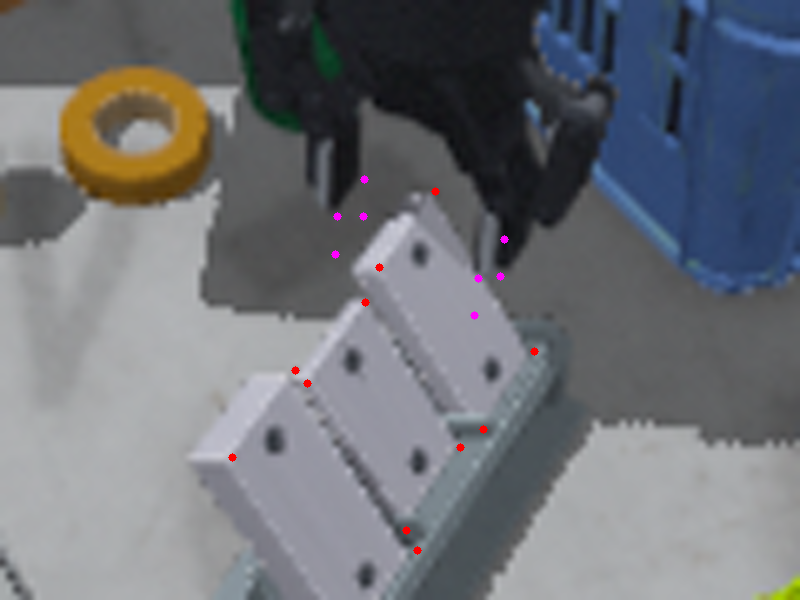

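The model dots match the plates to about 1–2 px. The fingertips sit somewhat higher than I assumed because the pads retract when open, so I'll go 10 mm lower before sweeping the plate upright.

Request:
servo_tool(
  deltas=[
    [0,0,0.005,0,0.41],
    [0,0,0.005,0,0.41],
    [0,0,0,0,0.41],
    [0,-0.004,0,0,0.35],
    [0,-0.004,0,0,0.27],
    [0,-0.004,-0.001,0,0.2],
    [0,-0.004,-0.002,0,0.1],
    [0,-0.004,-0.002,0,0],
    [0,-0.004,-0.002,0,-0.1],
    [0,-0.004,-0.002,0,-0.2],
    [0,-0.004,-0.001,0,-0.3],
    [0,-0.002,0,0,-0.4],
  ],
)

```text
t: 9.25
position: [0.5857, -0.3051, 0.0702]
tcp_rot: [[-0.821, -0.571, 0.001], [-0.571, 0.821, -0.001], [-0.0, -0.001, -1.0]]
contact_force: [-0.3, 0.1, 0.3]
width: 0.298
grasp_force: 0.1
```

Request:
servo_tool(
  deltas=[
    [0,0,0,0,-0.4],
    [0,0,0,0,-0.7],
    [0,0,0,0,-0.9],
    [0,0,0,0,-0.9],
    [0,0,0,0,-0.9],
  ],
)

```text
t: 9.75
position: [0.5849, -0.3042, 0.0698]
tcp_rot: [[-0.821, -0.571, -0.0], [-0.571, 0.821, 0.0], [0.0, 0.001, -1.0]]
contact_force: [-0.6, 1.5, 0.1]
width: 0.149
grasp_force: 40.2
```

```bash
python3 - <<'E'
from h import *
p=arm.capture("scene")
s=arm.observe();print(s["t"],(pose(ST).T@(np.array(s["position"][:2])-ST[:2])).round(4),s["position"],s["contact_force"],s["width"]*85,s["grasp_force"])
c=proj(p,stand(-.015,.034,.08)[None])[0].astype(int);o=np.array([c[0]-60,c[1]-45])
im=cv2.resize(p["frame"][o[1]:o[1]+90,o[0]:o[0]+120],(800,600),interpolation=2)
cv2.imwrite("pics/d.png",im)
E
```

```text
9.8 [0.0147 0.0552] [ 0.58490517 -0.30420119  0.06984369] [-0.0790587   0.87929461  0.49635372] 12.894633315637723 40.18833518028259
```

View pics/d.png

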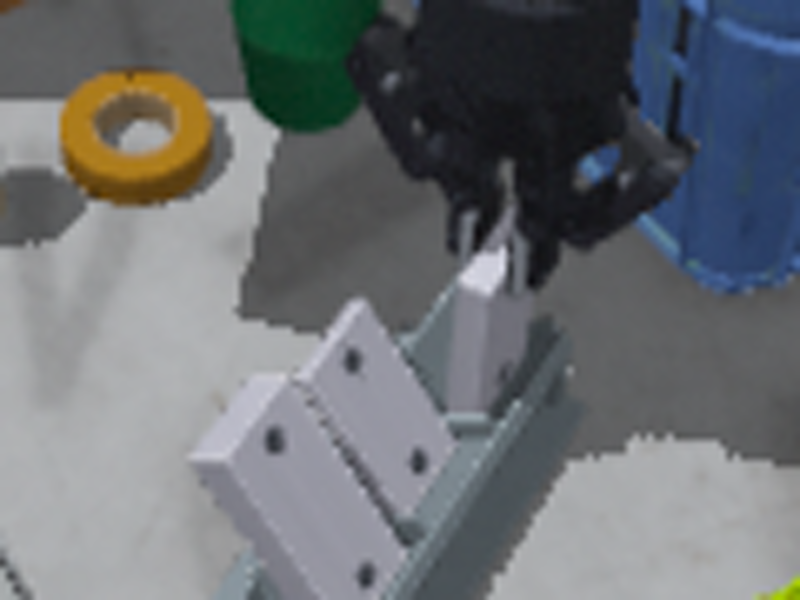

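The medium plate stands upright between the pads at (490,320) in the crop, gripped at about 13 mm with 40 N. Next I lift it and carry it to the rack.

```bash
python3 - <<'E'
from h import *
p=arm.observe()["position"]
plan([((p[0],p[1],.20),124.6,8),((.50,-.2,.2),124.6,8),((.49,-.05,.2),101,8),(rack(0,0,.14),101,8)])
E
```

```text
at [ 0.5849 -0.3042  0.0698] yaw 124.82 t 9.8
[0.0, 0.0, -0.0434, np.float64(0.009), -0.81],
[0.0, 0.0, -0.0434, np.float64(0.009), -0.81],
[0.0, 0.0, -0.0434, np.float64(0.01), -0.81],
[0.0036, 0.0447, 0.0, np.float64(-0.0), -0.81],
[0.0036, 0.0446, 0.0, np.float64(-0.0), -0.81],
[0.0035, 0.0447, 0.0, np.float64(-0.0), -0.81],
[-0.0192, 0.0323, 0.0, np.float64(0.737), -0.81],
[-0.0158, 0.0341, 0.0, np.float64(0.738), -0.81],
[-0.0122, 0.0355, 0.0, np.float64(0.737), -0.81],
[-0.0086, 0.0366, 0.0, np.float64(0.738), -0.81],
[-0.0098, 0.0291, 0.015, np.float64(-0.0), -0.81],
[-0.0098, 0.0291, 0.015, np.float64(-0.0), -0.81]
--
[-0.0098, 0.029, 0.015, np.float64(-0.0), -0.81],
[-0.0099, 0.0291, 0.015, np.float64(-0.0), -0.81],
end [0.5064 0.0716 0.14  ] 100.99928050360498
```

Request:
servo_tool(
  deltas=[
    [0,0,-0.03,0,-0.9],
    [0,0,-0.05,0,-0.9],
    [0,0,-0.05,0,-0.9],
    [0.004,0.045,0,0,-0.9],
    [0.004,0.045,0,0,-0.9],
    [0.003,0.045,0,0,-0.9],
    [-0.019,0.032,0,0.74,-0.9],
    [-0.016,0.034,0,0.74,-0.9],
    [-0.012,0.036,0,0.74,-0.9],
    [-0.009,0.037,0,0.74,-0.9],
    [-0.01,0.029,0.015,0,-0.9],
    [-0.01,0.029,0.015,0,-0.9],
  ],
)

```text
t: 11.0
position: [0.4974, 0.0127, 0.1702]
tcp_rot: [[-0.981, -0.193, 0.002], [-0.193, 0.981, -0.0], [-0.002, -0.001, -1.0]]
contact_force: [1.0, -0.0, -2.2]
width: 0.154
grasp_force: 40.1
```

Request:
servo_tool(
  deltas=[
    [-0.01,0.029,0.015,0,-0.9],
    [-0.01,0.029,0.015,0,-0.9],
    [0,0,0,0,-0.9],
    [0,0,0,0,-0.9],
    [0,0,0,0,-0.9],
  ],
)

```text
t: 11.5
position: [0.5058, 0.0715, 0.1404]
tcp_rot: [[-0.981, -0.193, 0.001], [-0.193, 0.981, -0.0], [-0.001, -0.0, -1.0]]
contact_force: [-0.7, -0.5, -1.1]
width: 0.149
grasp_force: 40.1
```

```bash
cat >> h.py <<'E'
def inrack():
    s=arm.observe();r=pose(RK).T@(np.array(s["position"][:2])-RK[:2])
    y=np.degrees(np.arctan2(s["tcp_rot"][1][1],s["tcp_rot"][0][1]))
    print("rack frame",r.round(4),"z",round(s["position"][2],4),"yaw",round(y,2),"t",round(s["t"],2),np.round(s["contact_force"],1),"mm",round(s["width"]*85,1),"grip",round(s["grasp_force"],1))
E
python3 - <<'E'
from h import *
inrack()
s=arm.observe();f=np.array([*s["position"][:2],s["position"][2]-.038]);print("foot est",f)
for n in("scene","top"):
    p=arm.capture(n)
    for q in("foot_medium","plate_medium"): print(n,q,[(np.round(d["xyz"]-f,4).tolist(),round(d["score"],2)) for d in arm.landmark_of(q,p)[:2]])
    if n=="scene":
        c=proj(p,f[None])[0];o=(c-[60,50]).astype(int)
        im=cv2.resize(p["frame"][o[1]:o[1]+90,o[0]:o[0]+120],(800,600),interpolation=2)
        R=np.array(s["tcp_rot"])
        for x in(-.022,.022):
          for y in(-.007,.007):
            for z in (0,.084):
              u=((proj(p,(f+R@[x,y,-z])[None])[0]-o+.5)*6.667).astype(int);cv2.circle(im,tuple(map(int,u)),3,(0,0,255),-1)
        for yc,w in((-.046,.0105),(0,.0165),(.046,.0225)):
          for x in(-.024,.024):
            for y in (-w/2,w/2):
              u=((proj(p,rack(x,yc+y,.034)[None])[0]-o+.5)*6.667).astype(int);cv2.circle(im,tuple(map(int,u)),3,(255,0,0),-1)
        cv2.imwrite("pics/e.png",im)
E
```

```text
rack frame [-0.0006  0.    ] z 0.1404 yaw 101.12 t 11.5 [-0.7 -0.5 -1.1] mm 12.7 grip 40.1
foot est [0.50579564 0.07151664 0.10236058]
scene foot_medium [([-0.0007, -0.0042, -0.0056], 0.89), ([0.034, -0.4073, -0.0744], 0.18)]
scene plate_medium [([-0.0029, 0.004, -0.0019], 0.51)]
top foot_medium [([-0.0005, -0.0058, -0.0045], 0.41), ([0.067, -0.6159, -0.1003], 0.22)]
top plate_medium [([-0.0021, 0.0092, 0.0009], 0.6), ([0.009, -0.044, -0.0958], 0.3)]
```

View pics/e.png

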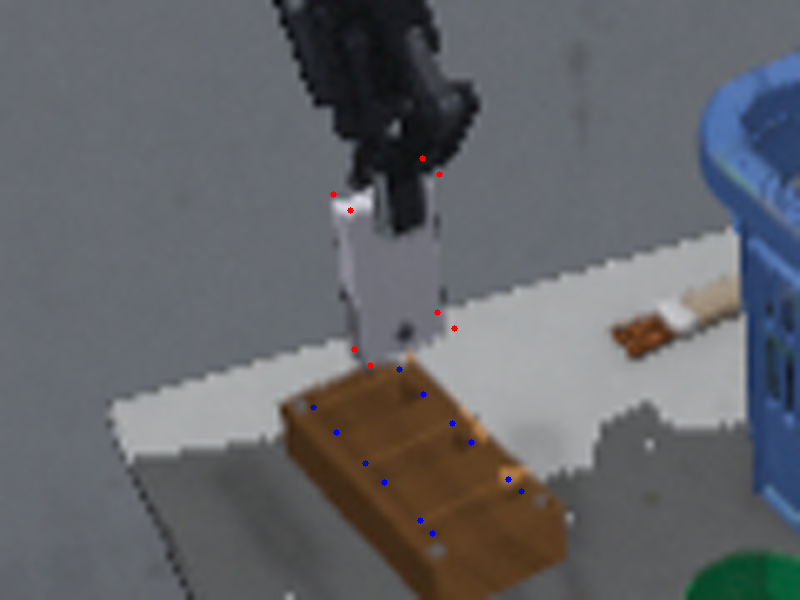

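The plate hangs upright above the rack with its foot at (400,350). It appears about 10 px left of the model dots, so I measure its edges precisely.

```bash
cat >> h.py <<'E'
def edges(foot_drop,t,h,zs=(.012,.018,.024,.03),dbg=False):
    """offset (mm along tool x) of held plate in scene view, from left/right silhouette edges below the fingers"""
    s=arm.observe();R=np.array(s["tcp_rot"]);f=np.array(s["position"])+R@[0,0,foot_drop]
    p=arm.capture("scene");g=cv2.cvtColor(p["frame"],cv2.COLOR_BGR2GRAY).astype(float)
    res=[]
    for z in zs:
        C=np.array([f+R@[x,y,-z] for x in(-.022,.022) for y in(-t/2,t/2)]);u=proj(p,C)
        for i in(np.argmin(u[:,0]),np.argmax(u[:,0])):
            r=int(round(u[i,1]));x0=u[i,0];xs=np.arange(int(x0)-6,int(x0)+8)
            gr=np.abs(np.diff(g[r,xs]));j=gr.argmax();w=gr[max(j-1,0):j+2];xe=(np.arange(max(j-1,0),max(j-1,0)+len(w))*w).sum()/w.sum()+xs[0]+.5
            k=(proj(p,(C[i]+R@[-.001,0,0])[None])[0]-u[i])[0]
            res.append((z,i,round(xe-x0,2),round((xe-x0)/k,1),gr.max()))
    for r in res: print(*r)
    return res
E
python3 -c "
from h import *
edges(.038,.014,.084)"
```

```text
0.012 3 1.29 4.4 32.0
0.012 0 -1.14 -4.0 33.0
0.018 3 1.39 4.8 26.0
0.018 0 -1.28 -4.5 43.0
0.024 3 0.09 0.3 22.0
0.024 0 -1.44 -5.1 7.0
0.03 3 -0.69 -2.3 51.0
0.03 0 -1.26 -4.4 7.0
```

Request:
servo_tool(
  deltas=[
    [-0.003,0,0.02,0,-0.9],
    [0,0,0.02,0,-0.9],
    [0,0,0.015,0,-0.9],
    [0,0,0.005,0,-0.9],
    [0,0,0.003,0,-0.9],
    [0,0,0.003,0,-0.9],
    [0,0,0.003,0,-0.9],
    [0,0,0.002,0,-0.9],
    [0,0,0.002,0,-0.9],
    [0,0,0,0,-0.9],
  ],
)

```text
t: 12.85
position: [0.5087, 0.0725, 0.067]
tcp_rot: [[-0.981, -0.193, 0.0], [-0.193, 0.981, -0.0], [-0.0, -0.0, -1.0]]
contact_force: [1.5, -1.9, -2.4]
width: 0.152
grasp_force: 40.0
```

```bash
python3 -c "
from h import *
inrack();print(arm.observe()['moment'])"
```

```text
rack frame [0.0024 0.0004] z 0.067 yaw 101.13 t 12.85 [ 1.5 -1.9 -2.4] mm 12.9 grip 40.0
[-0.36327836 -0.17471296  0.00670326]
```

Request:
servo_tool(
  deltas=[
    [0,0,0.002,0,-0.9],
    [0,0,0.002,0,-0.9],
    [0,0,0.002,0,-0.9],
    [0,0,0.002,0,-0.9],
    [0,0,0.002,0,-0.9],
    [0,0,0,0,-0.9],
  ],
)

```text
t: 13.45
position: [0.5084, 0.0725, 0.0566]
tcp_rot: [[-0.981, -0.193, -0.0], [-0.193, 0.981, -0.0], [0.0, -0.0, -1.0]]
contact_force: [0.5, -2.3, -3.5]
width: 0.154
grasp_force: 40.0
```

Request:
servo_tool(
  deltas=[
    [0,0,0.002,0,-0.9],
    [0,0,0.002,0,-0.9],
    [0,0,0.002,0,-0.9],
    [0,0,0.001,0,-0.9],
    [0,0,0.001,0,-0.9],
    [0,0,0,0,-0.9],
  ],
)

```text
t: 14.05
position: [0.509, 0.0726, 0.0513]
tcp_rot: [[-0.981, -0.193, 0.002], [-0.193, 0.981, -0.0], [-0.002, -0.001, -1.0]]
contact_force: [-4.5, -2.5, 17.6]
width: 0.151
grasp_force: 42.7
```

Request:
servo_tool(
  deltas=[
    [0,0,0,0,-0.5],
    [0,0,0,0,-0.45],
    [0,0,0,0,-0.45],
    [0,0,-0.02,0,-0.45],
    [0,0,-0.03,0,-0.45],
    [0,0,-0.04,0,-0.3],
    [0,0,-0.04,0,0],
    [0,0,-0.02,0,0.4],
  ],
)

```text
t: 14.85
position: [0.5098, 0.0729, 0.2022]
tcp_rot: [[-0.981, -0.193, 0.004], [-0.193, 0.981, 0.001], [-0.004, -0.0, -1.0]]
contact_force: [-0.1, 0.8, -0.1]
width: 0.654
grasp_force: 0.0
```

```bash
python3 - <<'E'
from h import *
p=arm.capture("scene")
c=proj(p,rack(0,0,.05)[None])[0];o=(c-[60,50]).astype(int)
im=cv2.resize(p["frame"][o[1]:o[1]+90,o[0]:o[0]+120],(800,600),interpolation=2)
for x in(-.022,.022):
  for y in(-.007,.007):
    for z in (.034,.094):
       u=((proj(p,rack(x,y,z)[None])[0]-o+.5)*6.667).astype(int);cv2.circle(im,tuple(map(int,u)),3,(0,0,255),-1)
cv2.imwrite("pics/f.png",im)
for q in("foot_medium","plate_medium"): print(q,[(np.round(d["xyz"]-rack(0,0,0.01),4).tolist(),round(d["score"],2)) for d in arm.landmark_of(q,p)[:2]])
# next: thin plate at y=0, opening 55
plan([((.49,-.05,.2),101,55),((.50,-.2,.2),124.6,55),(stand(-.014,0,.13),124.6,55)])
E
```

```text
foot_medium [([-0.0001, -0.0003, -0.0015], 0.77), ([0.0314, -0.409, 0.0141], 0.54)]
plate_medium [([-0.0012, 0.0109, -0.0016], 0.64)]
at [0.5095 0.0729 0.2   ] yaw 101.15 t 15.0
[0.0143, -0.0389, 0.0, np.float64(0.006), 0.29],
[0.0142, -0.0389, 0.0, np.float64(0.006), 0.29],
[0.0143, -0.039, 0.0, np.float64(0.007), 0.29],
[0.0047, -0.0373, 0.0, np.float64(-0.738), 0.29],
[0.0085, -0.0366, 0.0, np.float64(-0.737), 0.29],
[0.0122, -0.0355, 0.0, np.float64(-0.738), 0.29],
[0.0158, -0.0341, 0.0, np.float64(-0.737), 0.29],
[0.0148, -0.0351, 0.0233, np.float64(-0.0), 0.29],
[0.0148, -0.0351, 0.0234, np.float64(-0.0), 0.29],
[0.0149, -0.0351, 0.0233, np.float64(-0.0), 0.29],
end [ 0.5232 -0.3119  0.13  ] 124.59835055925053
```

View pics/f.png

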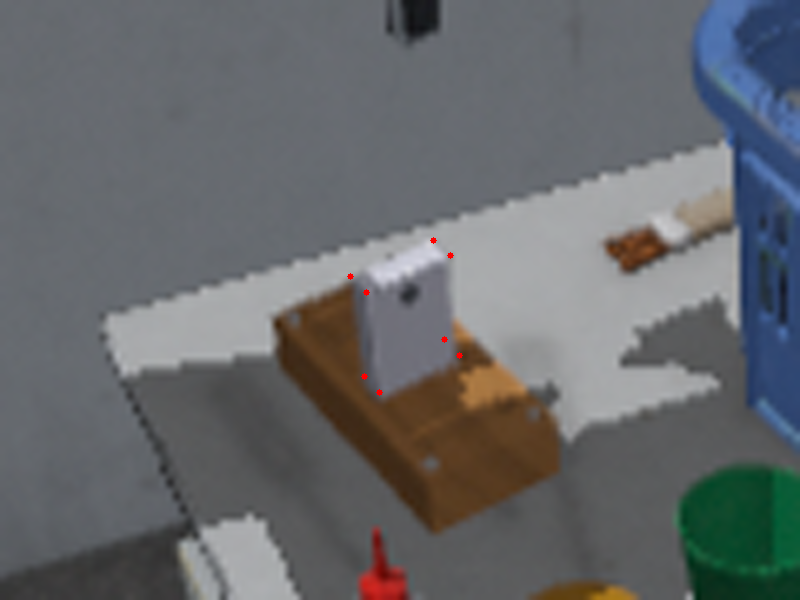

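The medium plate stands in its slot at (410,320) and matches the dots. Next is the thin plate.

Request:
servo_tool(
  deltas=[
    [0.014,-0.039,0,0,0.29],
    [0.014,-0.039,0,0,0.29],
    [0.014,-0.039,0,0,0.29],
    [0.005,-0.037,0,-0.74,0.29],
    [0.009,-0.037,0,-0.74,0.29],
    [0.012,-0.036,0,-0.74,0.29],
    [0.016,-0.034,0,-0.74,0.29],
    [0.015,-0.035,0.02,0,0.29],
    [0.015,-0.035,0.025,0,0.29],
    [0.015,-0.035,0.025,0,0.29],
    [0,0,0,0,0.29],
    [0,0,0,0,0.29],
  ],
)

```text
t: 16.2
position: [0.5211, -0.312, 0.1258]
tcp_rot: [[-0.822, -0.57, -0.004], [-0.57, 0.822, 0.004], [0.001, 0.006, -1.0]]
contact_force: [-0.5, -0.9, -0.2]
width: 0.647
grasp_force: 0.0
```

```bash
python3 - <<'E'
from h import *
s=arm.observe();print(pose(ST).T@(np.array(s["position"][:2])-ST[:2]))
plan([(stand(-.013,-.0013,.056),124.6,55)])
E
```

```text
[-0.01504909 -0.00178543]
at [ 0.5211 -0.312   0.1258] yaw 124.73 t 16.2
[-0.0002, -0.001, 0.0349, np.float64(0.008), 0.29],
[-0.0003, -0.001, 0.0349, np.float64(0.009), 0.29],
end [ 0.5226 -0.3134  0.056 ] 124.59798297409118
```

Request:
servo_tool(
  deltas=[
    [0,-0.001,0.03,0,0.29],
    [0,0,0.03,0,0.29],
    [0,0,0.012,0,0.29],
    [0,0,0,0,0.29],
    [0,0,0,0,0.29],
    [0,-0.004,0,0,0.2],
    [0,-0.004,-0.001,0,0.1],
    [0,-0.004,-0.001,0,0],
    [0,-0.004,-0.002,0,-0.1],
    [0,-0.004,-0.002,0,-0.2],
    [0,-0.004,-0.002,0,-0.3],
    [0,-0.003,0,0,-0.45],
  ],
)

```text
t: 17.4
position: [0.5414, -0.3379, 0.074]
tcp_rot: [[-0.821, -0.571, 0.008], [-0.571, 0.821, -0.006], [-0.003, -0.01, -1.0]]
contact_force: [-6.8, 3.5, 39.2]
width: 0.276
grasp_force: 19.5
```

Request:
servo_tool(
  deltas=[
    [0,0,0,0,-0.6],
    [0,0,0,0,-0.8],
    [0,0,0,0,-1],
    [0,0,0,0,-1],
    [0,0,0,0,-1],
  ],
)

```text
t: 17.9
position: [0.5443, -0.342, 0.0744]
tcp_rot: [[-0.822, -0.57, 0.013], [-0.57, 0.821, -0.013], [-0.003, -0.019, -1.0]]
contact_force: [-1.8, -2.6, 29.7]
width: -0.001
grasp_force: 14.9
```

```bash
python3 - <<'E'
from h import *
p=arm.capture("scene")
s=arm.observe();print(s["t"],(pose(ST).T@(np.array(s["position"][:2])-ST[:2])).round(4),s["position"],s["contact_force"],s["width"]*85,s["grasp_force"])
c=proj(p,stand(-.015,.034,.08)[None])[0].astype(int);o=np.array([c[0]-60,c[1]-45])
cv2.imwrite("pics/g.png",cv2.resize(p["frame"][o[1]:o[1]+90,o[0]:o[0]+120],(800,600),interpolation=2))
q=s["position"]
plan([((q[0],q[1],.20),124.6,0),((.50,-.2,.2),124.6,0),((.49,-.05,.2),101,0),(rack(.001,-.046,.12),101,0)])
E
```

```text
17.95 [0.0228 0.0003] [ 0.54430252 -0.34202057  0.07444401] [-2.20616116 -3.48935201 30.47905777] -0.09913723957859927 14.86822152015173
at [ 0.5443 -0.342   0.0744] yaw 124.76 t 17.95
[0.0, 0.0, -0.0419, np.float64(0.006), -1.0],
[0.0, 0.0, -0.0418, np.float64(0.007), -1.0],
[0.0, 0.0, -0.0419, np.float64(0.006), -1.0],
[-0.011, 0.0355, 0.0, np.float64(0.0), -1.0],
[-0.0111, 0.0355, 0.0, np.float64(0.0), -1.0],
[-0.011, 0.0355, 0.0, np.float64(0.0), -1.0],
[-0.0111, 0.0356, 0.0, np.float64(0.0), -1.0],
[-0.0192, 0.0323, 0.0, np.float64(0.738), -1.0],
[-0.0158, 0.0341, 0.0, np.float64(0.737), -1.0],
[-0.0123, 0.0355, 0.0, np.float64(0.738), -1.0],
[-0.0085, 0.0366, 0.0, np.float64(0.737), -1.0],
[-0.0134, 0.0234, 0.0267, np.float64(0.0), -1.0]
--
[-0.0134, 0.0234, 0.0267, np.float64(0.0), -1.0],
[-0.0135, 0.0234, 0.0266, np.float64(0.0), -1.0],
end [0.5162 0.0266 0.12  ] 101.00310823095056
```

View pics/g.png

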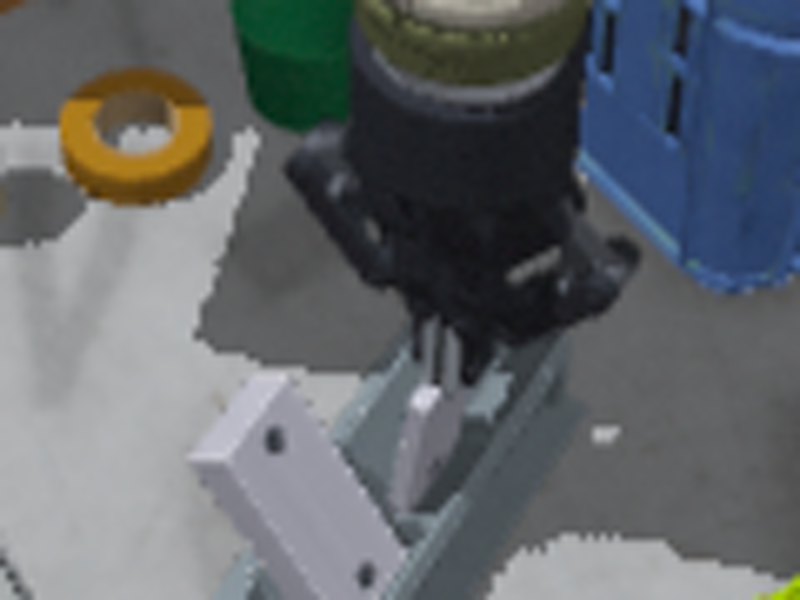

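The thin plate looks upright at (425,445), but the fingers shut fully with 30 N upward, so it isn't between the pads. I'll project the TCP to understand the geometry.

```bash
python3 - <<'E'
from h import *
p=arm.capture("scene")
c=proj(p,stand(-.015,.034,.08)[None])[0].astype(int);o=np.array([c[0]-60,c[1]-45])
P=np.array(arm.observe()["position"])
f=lambda X:((proj(p,X[None])[0]-o+.5)*6.667).astype(int).tolist()
print("tcp",f(P),"grasp",f(P+[0,0,.019]))
for x in(12,20,28,36): print(x,[f(stand(x/1e3,-.022,z/1e3)) for z in(28,74,104)],[f(stand(x/1e3,.022,z/1e3)) for z in(28,104)])
t=arm.capture("top")
for n,q in(("s",p),("t",t)):
  print(n,[(k,np.round(pose(ST).T@(np.array(d["xyz"][:2])-ST[:2])*1e3).tolist(),round(d["xyz"][2]*1e3),round(d["score"],2)) for k in("foot_thin","plate_thin") for d in arm.landmark_of(k,q)[:2]])
E
```

```text
tcp [449, 418] grasp [452, 386]
12 [[390, 521], [395, 449], [397, 399]] [[445, 438], [455, 316]]
20 [[409, 530], [414, 458], [417, 409]] [[463, 447], [474, 324]]
28 [[428, 539], [433, 467], [437, 418]] [[482, 455], [494, 333]]
36 [[447, 548], [453, 476], [457, 427]] [[500, 464], [513, 342]]
s [('foot_thin', [12.0, 3.0], 25, 0.66), ('foot_thin', [-187.0, 107.0], -1, 0.58), ('plate_thin', [8.0, 2.0], 24, 0.44)]
t [('foot_thin', [205.0, -91.0], -2, 0.65)]
```

Request:
servo_tool(
  deltas=[
    [0,0,-0.005,0,-1],
    [0,0,-0.01,0,-1],
    [0,0,-0.01,0,-1],
    [0,0,-0.02,0,-1],
    [0,0,-0.02,0,-1],
    [0,0.01,-0.03,0,-0.5],
    [0,0.03,-0.02,0,0],
    [0,0.04,0,0,0.2],
    [0,0.04,0,0,0.2],
    [0,0,0,0,0.2],
  ],
)

```text
t: 19.25
position: [0.4665, -0.2327, 0.1799]
tcp_rot: [[-0.82, -0.573, -0.004], [-0.573, 0.82, 0.004], [0.001, 0.005, -1.0]]
contact_force: [0.5, -0.7, 0.3]
width: 0.598
grasp_force: 0.0
```

```bash
python3 - <<'E'
from h import *
p=arm.capture("scene");t=arm.capture("top")
for n,q in(("s",p),("t",t)):
  print(n,[(k,np.round(pose(ST).T@(np.array(d["xyz"][:2])-ST[:2])*1e3).tolist(),round(d["xyz"][2]*1e3),round(d["score"],2)) for k in("foot_thin","plate_thin") for d in arm.landmark_of(k,q)[:2]],
   [(np.round(pose(ST).T@(np.array(d["xyz"][:2])-ST[:2])*1e3).tolist(),round(d["xyz"][2]*1e3),round(d["score"],2)) for d in arm.search_frame("plate_thin",q)[:2]])
a=[]
for q,X in((p,stand(0,0,.05)),(t,stand(0,0,.05))):
  c=proj(q,X[None])[0].astype(int);a.append(cv2.resize(q["frame"][c[1]-40:c[1]+40,c[0]-27:c[0]+26],(398,600),interpolation=2));print(c)
cv2.imwrite("pics/h.png",np.hstack(a))
E
```

```text
s [('foot_thin', [14.0, 2.0], 27, 0.71), ('foot_thin', [5.0, 1.0], 23, 0.3), ('plate_thin', [10.0, 2.0], 27, 0.46), ('plate_thin', [20.0, -53.0], 30, 0.18)] [([15.0, -6.0], 77, 0.55)]
t [('foot_thin', [12.0, 3.0], 27, 0.57), ('foot_thin', [1.0, -2.0], -3, 0.38), ('plate_thin', [0.0, -3.0], -4, 0.58), ('plate_thin', [8.0, 6.0], 26, 0.38)] [([7.0, -8.0], 82, 0.57), ([-135.0, 183.0], 8, 0.44)]
[273 237]
[302 190]
```

View pics/h.png

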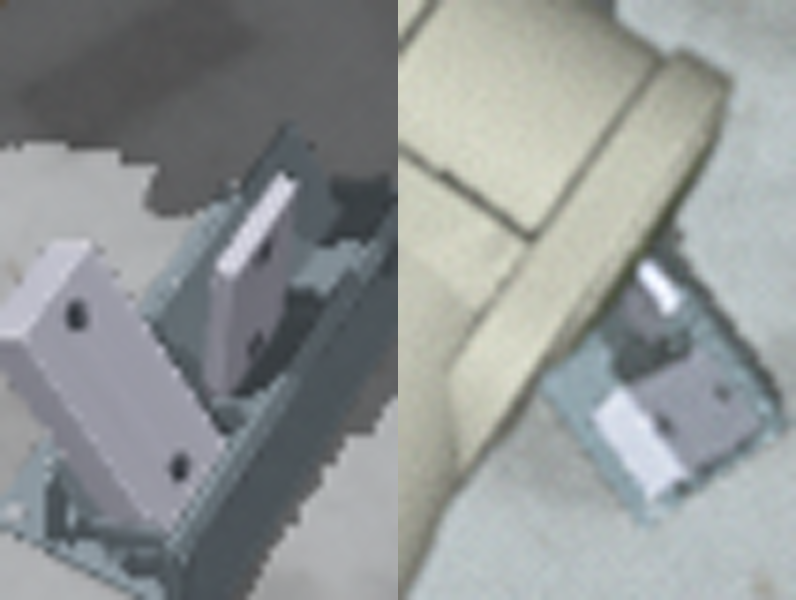

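Left crop: the thin plate now stands almost upright by itself in its place, top edge (220,270)–(295,180), foot (222,395). I'll triangulate its tilt from those pixels.

```bash
python3 - <<'E'
from h import *
from scipy.optimize import least_squares
p=arm.capture("scene")
px=lambda a:np.array([246+a[0]/7.5-.5,197+a[1]/7.5-.5])
obs=[px((217,268)),px((288,174)),px((232,277)),px((298,182)),px((222,395)),px((207,388))]
# plate local: x back->front 0..8, y, z ; model: foot pos (x,z), lean (about stand y), yaw, dy
loc=np.array([[0,-22,76],[0,22,76],[8,-22,76],[8,22,76],[8,-22,0],[0,-22,0]])/1e3
def world(v):
    x,y,z,l,w,r=v;from_=loc-[.004,0,0]
    from scipy.spatial.transform import Rotation as Ro
    Q=Ro.from_euler('ZYX',[w,l,r]).apply(from_)+[x,y,z]
    return np.array([stand(*q) for q in Q])
f=lambda v:np.r_[(proj(p,world(v))-obs).ravel(),(v-np.array([.014,0,.027,0,0,0]))/np.array([.02,.004,.004,.5,.15,.1])*.5]
r=least_squares(f,[.014,0,.027,0,0,0],x_scale=[.01,.01,.01,.1,.1,.1]);print((r.x[:3]*1e3).round(1),np.degrees(r.x[3:]).round(1));print(r.fun.round(2))
inrack()
E
```

```text
[12.3  5.8 29.1] [ 2.8 -2.6  3.8]
[-0.54 -0.09 -0.6  -0.46  0.35  0.28  0.9  -0.03  0.24  0.54 -0.47 -0.04
 -0.04  0.72  0.26  0.05 -0.15  0.33]
rack frame [-0.0941 -0.297 ] z 0.1797 yaw 124.78 t 19.7 [ 0.5 -0.2  0.9] mm 51.0 grip 0.0
```

```bash
python3 -c "
from h import *
plan([(stand(.014,.0015,.17),124.6,50)])"
```

```text
at [ 0.4707 -0.2379  0.1797] yaw 124.78 t 19.7
[-0.0008, -0.0396, 0.0032, np.float64(0.008), 0.18],
[-0.0008, -0.0396, 0.0032, np.float64(0.008), 0.18],
[-0.0009, -0.0395, 0.0033, np.float64(0.007), 0.18],
end [ 0.5403 -0.334   0.17  ] 124.60025478838871
```

Request:
servo_tool(
  deltas=[
    [-0.001,-0.04,0.003,0,0.18],
    [-0.001,-0.04,0.003,0,0.18],
    [-0.001,-0.039,0.003,0,0.18],
    [0,0,0,0,0.18],
    [0,0,0,0,0.18],
    [0,0,0,0,0.18],
  ],
)

```text
t: 20.3
position: [0.5401, -0.3326, 0.1707]
tcp_rot: [[-0.821, -0.571, -0.001], [-0.571, 0.821, 0.001], [0.0, 0.001, -1.0]]
contact_force: [-0.0, 1.0, -0.0]
width: 0.594
grasp_force: 0.0
```

```bash
python3 -c "
from h import *
s=arm.observe();print(pose(ST).T@(np.array(s['position'][:2])-ST[:2]),s['position'][2])
p=arm.capture('scene')
for k in ('foot_thin','plate_thin'):print([(k,np.round(pose(ST).T@(np.array(d['xyz'][:2])-ST[:2])*1e3).tolist(),round(d['xyz'][2]*1e3),round(d['score'],2)) for d in arm.landmark_of(k,p)[:2]])"
```

```text
[0.0127162  0.00220993] 0.1707068436220491
[('foot_thin', [13.0, -0.0], 28, 0.71)]
[('plate_thin', [11.0, -1.0], 24, 0.61)]
```

Request:
servo_tool(
  deltas=[
    [0.002,-0.001,0.03,0,0.18],
    [0,0,0.03,0,0.18],
    [0,0,0.02,0,0.18],
    [0,0,0.02,0,0.18],
    [0,0,0,0,0.18],
    [0,0,0,0,0.18],
  ],
)

```text
t: 21.05
position: [0.5395, -0.3347, 0.0717]
tcp_rot: [[-0.821, -0.571, 0.0], [-0.571, 0.821, 0.0], [-0.0, 0.0, -1.0]]
contact_force: [0.4, -0.1, 0.1]
width: 0.592
grasp_force: 0.0
```

Request:
servo_tool(
  deltas=[
    [0,0,0,0,-0.2],
    [0,0,0,0,-0.4],
    [0,0,0,0,-0.6],
    [0,0,0,0,-0.8],
    [0,0,0,0,-1],
    [0,0,0,0,-1],
    [0,0,0,0,-1],
  ],
)

```text
t: 21.75
position: [0.54, -0.3355, 0.0716]
tcp_rot: [[-0.821, -0.571, 0.001], [-0.571, 0.821, -0.001], [-0.0, -0.001, -1.0]]
contact_force: [-0.0, 0.5, 4.0]
width: 0.074
grasp_force: 40.1
```

```bash
python3 -c "
from h import *
q=arm.observe()['position']
plan([((q[0],q[1],.20),124.6,0),((.50,-.2,.2),124.6,0),((.49,-.1,.2),101,0),(rack(.001,-.046,.12),101,0)])"
```

```text
at [ 0.54   -0.3355  0.0716] yaw 124.82 t 21.75
[0.0, 0.0, -0.0428, np.float64(0.009), -1.0],
[0.0, 0.0, -0.0428, np.float64(0.009), -1.0],
[0.0, 0.0, -0.0428, np.float64(0.009), -1.0],
[-0.011, 0.0336, -0.0, np.float64(-0.0), -1.0],
[-0.011, 0.0335, -0.0, np.float64(-0.0), -1.0],
[-0.011, 0.0336, -0.0, np.float64(-0.0), -1.0],
[-0.011, 0.0335, -0.0, np.float64(-0.0), -1.0],
[-0.0121, 0.022, -0.0, np.float64(0.737), -1.0],
[-0.0098, 0.0231, -0.0, np.float64(0.738), -1.0],
[-0.0074, 0.0241, -0.0, np.float64(0.737), -1.0],
[-0.0049, 0.0246, -0.0, np.float64(0.738), -1.0],
[-0.0125, 0.0298, 0.02, np.float64(-0.0), -1.0]
--
[-0.0125, 0.0299, 0.02, np.float64(-0.0), -1.0],
[-0.0124, 0.0298, 0.02, np.float64(-0.0), -1.0],
[-0.0125, 0.0299, 0.02, np.float64(-0.0), -1.0],
end [0.5162 0.0267 0.12  ] 100.99922126498046
```

Request:
servo_tool(
  deltas=[
    [0,0,-0.03,0,-1],
    [0,0,-0.05,0,-1],
    [0,0,-0.05,0.03,-1],
    [-0.011,0.034,0,0,-1],
    [-0.011,0.034,0,0,-1],
    [-0.011,0.033,0,0,-1],
    [-0.011,0.033,0,0,-1],
    [-0.012,0.022,0,0.74,-1],
    [-0.01,0.023,0,0.74,-1],
    [-0.007,0.024,0,0.74,-1],
    [-0.005,0.025,0,0.74,-1],
    [-0.012,0.03,0.02,0,-1],
  ],
)

```text
t: 22.95
position: [0.4965, -0.0678, 0.1826]
tcp_rot: [[-0.983, -0.186, 0.003], [-0.186, 0.983, -0.001], [-0.003, -0.002, -1.0]]
contact_force: [0.8, 0.1, -1.6]
width: 0.07
grasp_force: 39.4
```

Request:
servo_tool(
  deltas=[
    [-0.012,0.03,0.02,0,-1],
    [-0.013,0.03,0.02,0,-1],
    [-0.013,0.03,0.02,0,-1],
    [0,0,0,0,-1],
    [0,0,0,0,-1],
    [0,0,0,0,-1],
  ],
)

```text
t: 23.55
position: [0.5162, 0.0269, 0.1213]
tcp_rot: [[-0.982, -0.189, 0.0], [-0.189, 0.982, -0.0], [-0.0, -0.0, -1.0]]
contact_force: [-0.1, 0.8, 0.7]
width: 0.07
grasp_force: 39.4
```

```bash
python3 - <<'E'
from h import *
inrack()
s=arm.observe();f=np.array([*s["position"][:2],s["position"][2]-.0426])
for n in("scene","top","scene"):
    p=arm.capture(n)
    for q in("foot_thin","plate_thin"): print(n,q,[((pose(RK).T@(d["xyz"]-f)[:2]*1e3).round(1).tolist(),round(1e3*(d["xyz"]-f)[2],1),round(d["score"],2)) for d in arm.landmark_of(q,p)[:1]])
print("medium",[((pose(RK).T@(np.array(d["xyz"][:2])-RK[:2])*1e3).round(1).tolist(),d["xyz"][2]) for d in arm.landmark_of("foot_medium",p)[:2]])
edges(.0426,.008,.076)
E
```

```text
rack frame [ 0.0011 -0.0457] z 0.1213 yaw 100.87 t 23.55 [-0.1  0.8  0.7] mm 6.0 grip 39.4
scene foot_thin [([1.2, 0.5], np.float64(-4.1), 0.81)]
scene plate_thin [([0.8, 6.6], np.float64(-2.5), 0.64)]
top foot_thin []
top plate_thin [([4.6, 5.5], np.float64(-4.2), 0.58)]
scene foot_thin [([2.0, 0.6], np.float64(-3.8), 0.59)]
scene plate_thin [([1.1, 7.1], np.float64(-3.9), 0.83)]
medium []
0.012 3 1.05 3.6 29.0
0.012 0 -0.05 -0.2 28.0
0.018 3 1.36 4.7 28.0
0.018 0 -0.06 -0.2 32.0
0.024 3 -5.93 -20.3 22.0
0.024 0 -0.12 -0.4 40.0
0.03 3 -5.87 -20.0 28.0
0.03 0 0.1 0.4 37.0
```

Request:
servo_tool(
  deltas=[
    [0.001,-0.001,0.02,0,-1],
    [0,0,0.017,0,-1],
    [0,0,0.003,0,-1],
    [0,0,0.002,0,-1],
    [0,0,0.002,0,-1],
    [0,0,0.002,0,-1],
    [0,0,0.002,0,-1],
    [0,0,0.002,0,-1],
    [0,0,0,0,-1],
  ],
)

```text
t: 25.0
position: [0.5208, 0.0238, 0.0786]
tcp_rot: [[-0.982, -0.188, 0.013], [-0.188, 0.982, -0.006], [-0.012, -0.008, -1.0]]
contact_force: [-6.5, -6.4, 36.4]
width: 0.069
grasp_force: 46.4
```

```bash
python3 -c "
from h import *
inrack();s=arm.observe();F=s['contact_force'];M=s['moment'];print(F,M)
for rz in(-.045,):
  r=np.array([-(M[1]-rz*F[0])/F[2],(M[0]+rz*F[1])/F[2]]);print('contact rel TCP, rack axes mm',pose(RK).T@r*1e3)"
```

```text
rack frame [ 0.005  -0.0497] z 0.0786 yaw 100.84 t 25.0 [-6.5 -6.4 36.4] mm 5.9 grip 46.4
[-6.52431782 -6.41101263 36.40452377] [-1.3384916   1.36385513 -0.05646433]
contact rel TCP, rack axes mm [-34.36237253 -22.70292723]
```

Request:
servo_tool(
  deltas=[
    [0,0,-0.006,0,-1],
    [0,0,-0.006,0,-1],
    [0,0,0,0,-1],
    [0,0,0,0,-1],
  ],
)

```text
t: 25.4
position: [0.515, 0.0265, 0.0826]
tcp_rot: [[-0.982, -0.189, -0.001], [-0.189, 0.982, 0.0], [0.001, 0.0, -1.0]]
contact_force: [-0.3, 0.6, -1.6]
width: 0.073
grasp_force: 41.7
```

```bash
python3 -c "
from h import *
inrack();s=arm.observe();print(s['moment'])
f=np.array([*s['position'][:2],s['position'][2]-.045])
for n in('scene','scene'):
    p=arm.capture(n)
    for q in('foot_thin','plate_thin'): print(n,q,[((pose(RK).T@(d['xyz']-f)[:2]*1e3).round(1).tolist(),round(1e3*(d['xyz']-f)[2],1),round(d['score'],2)) for d in arm.landmark_of(q,p)[:1]])
edges(.045,.008,.076)
t=arm.capture('top')
a=[]
for q in(p,t):
  c=proj(q,rack(0,-.02,.06)[None])[0].astype(int);a.append(cv2.resize(q['frame'][c[1]-30:c[1]+30,c[0]-20:c[0]+20],(400,600),interpolation=2))
cv2.imwrite('pics/i.png',np.hstack(a))
"
```

```text
rack frame [-0.0001 -0.0459] z 0.0826 yaw 100.91 t 25.4 [-0.3  0.6 -1.6] mm 6.2 grip 41.7
[-0.04218233  0.00464826  0.01641479]
scene foot_thin [([-1.0, 6.5], np.float64(-0.1), 0.48)]
scene plate_thin [([-2.8, 11.2], np.float64(1.4), 0.48)]
scene foot_thin [([-5.1, 8.4], np.float64(-0.5), 0.53)]
scene plate_thin [([-4.9, 9.7], np.float64(-2.5), 0.5)]
0.012 3 -1.14 -4.0 31.0
0.012 0 -2.04 -7.4 37.0
0.018 3 4.6 16.2 37.0
0.018 0 -1.86 -6.8 37.0
0.024 3 -0.0 -0.0 24.0
0.024 0 -1.81 -6.5 28.0
0.03 3 -0.43 -1.5 25.0
0.03 0 -1.35 -4.9 17.0
```

```bash
python3 - <<'E'
from h import *
b=cv2.imread("pics/scene0.png");bt=cv2.imread("pics/top0.png")
s=arm.observe();P=np.array(s["position"]);R=np.array(s["tcp_rot"])
for n in("scene","top"):
    p=arm.capture(n);g=cv2.cvtColor(p["frame"],cv2.COLOR_BGR2GRAY)
    C=[P+R@[x,y,.045-z] for z in(0,.076) for x in(-.022,.022) for y in(-.004,.004)]
    u=proj(p,C);print(n,"foot corners(+x-,+x+,-x..)",u[:4].round(1).tolist(),"top",u[4:].round(1).tolist(),"slot mouth",proj(p,[rack(x,-.046+y,.034) for x in(-.024,.024) for y in(-.005,.005)]).round(1).tolist())
    lo=np.floor(u.min(0)).astype(int)-5;hi=np.ceil(u.max(0)).astype(int)+6
    print("cols",lo[0],"rows",lo[1])
    for r in range(max(lo[1],0),hi[1]): print(r," ".join(f"{v:3d}" for v in g[r,lo[0]:hi[0]]))
E
```

```text
scene foot corners(+x-,+x+,-x..) [[223.8, 155.4], [222.4, 154.0], [211.6, 161.1], [210.3, 159.7]] top [[222.3, 136.2], [220.8, 134.8], [209.5, 141.9], [208.1, 140.4]] slot mouth [[211.4, 162.5], [209.7, 160.7], [224.6, 156.2], [222.9, 154.5]]
cols 203 rows 129
129 106 106 107 107 106 107  95  72  53  19  22  24  23  24  22  16  20  21  19  23  25  23  45 130 169 169 171
130 107 106 107 106 107 107  96  68  36  22  21  27  22  18  18  18  19  19  21  19  21  33 102 163 169 170 171
131 107 106 103 135 159 158 153  65  20  20  27  29  20  22  19  18  20  19  23  25  33 100 159 169 169 170 170
132 161 161 159 163 167 169 165  88  26  46  25  23  23  27  18  19  21  31  63 101 155 159 168 169 169 169 170
133 171 171 170 170 170 169 149  85  26  50  58  68  20  23  20  19  36  99 158 161 171 170 170 169 170 170 170
134 171 171 168 126 152 136 127  90  30  43  78  74  20  23  21  23  50 139 171 170 172 171 170 170 171 170 170
135 170 152 151 116 128 122 121  93  33  43  84  88  19  25  26  26  46 122 164 171 171 172 171 171 170 171 172
136 154 128 127 121 122 124 139 100  40  32  81  91  19
[... 5607 characters left out ...]
  82  76  80  81  81  83  79
203  98  79  78  81  79  77  88  84  77  83  86  82  85  82  75  78  84  81  79  76
204 106  86  75  82  84  79  84  78  84  86  85  81  83  86  79  79  74  83  83  83
205 109  94  85  80  77  81  80  80  84  82  87  80  80  78  77  70  79  94  95  94
206 106  90  85  87  85  81  76  75  70  75  77  77  80  81  76  75  77  94 110 105
207  93  91  81  79  73  75  75  79  78  83  82  79  81  83  85  80  82  80  91  79
208  82  83  81  77  84  81  79  84  77  83  89  82  83  78  79  82  75  70  70  63
209  81  72  85  80  85  84  77  86  75  76  72  74  66  61  64  62  66  66  70  81
210  79  85  86  74  83  77  71  69  66  63  67  58  64  68  74  80  92  91  97 102
```

Pressing tilted the plate a few degrees in the grip, with the foot towards rack −x and +y. I raise it clear and remeasure the foot.

Request:
servo_tool(
  deltas=[
    [0,0,-0.02,0,-1],
    [0,0,-0.02,0,-1],
    [0,0,0,0,-1],
    [0,0,0,0,-1],
    [0,0,0,0,-1],
  ],
  newtons=70,
)

```text
t: 26.4
position: [0.5146, 0.0264, 0.122]
tcp_rot: [[-0.982, -0.189, -0.001], [-0.189, 0.982, 0.0], [0.001, 0.0, -1.0]]
contact_force: [0.1, -0.3, -1.3]
width: 0.054
grasp_force: 69.2
```

```bash
cat >> h.py <<'E'
def footnet(name,t,drop,n=3):
    """held plate: foot and plate-origin offsets from the point 'drop' under the TCP, rack axes, mm"""
    s=arm.observe();f=np.array([*s["position"][:2],s["position"][2]-drop])
    for k in range(n):
        p=arm.capture("scene")
        for q in("foot_"+name,"plate_"+name):
            for d in arm.landmark_of(q,p)[:1]: print(q,(pose(RK).T@(d["xyz"]-f)[:2]*1e3).round(1).tolist(),round(1e3*(d["xyz"]-f)[2],1),round(d["score"],2))
    return p
def platefit(p,P,R,drop,t,h):
    """fit tilt/offset of plate to gray edges: compare to hull of plate's visible front face via bright-uniform region"""
E
python3 - <<'E'
from h import *
inrack();p=footnet("thin",.008,.045)
s=arm.observe();P=np.array(s["position"]);R=np.array(s["tcp_rot"])
g=cv2.cvtColor(p["frame"],cv2.COLOR_BGR2GRAY)
u=proj(p,[P+R@[x,y,.045-z] for z in(0,.076) for x in(-.022,.022) for y in(-.004,.004)])
print(u.round(1).tolist());lo=np.floor(u.min(0)).astype(int)-4;hi=np.ceil(u.max(0)).astype(int)+5
print(lo)
for r in range(lo[1]+4,hi[1]): print(r," ".join(f"{v:3d}" for v in g[r,lo[0]:hi[0]]))
E
```

```text
rack frame [-0.0006 -0.0459] z 0.122 yaw 100.9 t 26.4 [ 0.1 -0.3 -1.3] mm 4.6 grip 69.2
foot_thin [-4.6, 9.2] 1.8 0.5
plate_thin [-2.7, 11.6] -0.5 0.56
foot_thin [-6.0, 6.0] -2.4 0.71
plate_thin [-2.7, 14.1] 0.4 0.74
foot_thin [-5.2, 7.4] -1.0 0.78
plate_thin [2.2, 47.0] -70.2 0.58
[[223.1, 145.5], [221.7, 144.1], [210.6, 151.2], [209.2, 149.7], [221.5, 125.2], [220.0, 123.8], [208.3, 130.9], [206.8, 129.5]]
[202 119]
123 106 108 108 107 109 108 105  50  25  51  87  56  23  21  27  28  43 108 107 108 107 108 108 107 108 108 107
124 108 108 106 108 107 108 105  40  33  51  84  71  22  26  25  27  42 108 107 106 107 108 109 108 109 108 107
125 107 107 108 107 108 108 105  36  33  50  83  88  22  29  28  27  32  74 118 108 108 109 108 107 110 135 158
126 107 107 107 107 108 108 107  95  43  44  83  80  23  27  25  27  34  78 130 128 107 109 166 161 160 164 168
127 107 107 107 106 106 108 108 105  43  40  80  88  22  26  27  27  34  81 116 122 161 161 172 170 169 169 167
128 107 107 105 106 109 108 110 104  26  49  79  92  21  24  29  27  35  85 108 127 171 171 170 170 169 169 168
129 10
[... 2429 characters left out ...]
  75  79  76  76  77  78  79
151  76  85 108 113 114 113 112 115 113 114 111  98  97  76  77  72  72  69  69  70  70  75  77  77  77  79  79
152  75  84 102 113 114 112 113 114 110  94  81  76  75  69  70  70  71  70  70  70  70  70  72  77  77  79  81
153  72  84  97 114 112 112 112  97  86  70  64  65  69  70  70  70  68  69  71  70  69  69  70  74  77  79  80
154  68  75  89 111 112  96  83  73  70  65  63  63  65  67  70  70  69  70  71  72  75  71  71  72  75  78  80
155  69  63  75  97  83  74  69  68  67  65  64  64  63  65  67  68  70  72  74  74  75  76  68  71  73  75  78
156  70  66  67  71  66  68  69  68  68  68  65  64  62  64  65  70  76  80  74  74  66  62  57  65  71  75  75
```

Request:
servo_tool(
  deltas=[
    [-0.002,-0.004,0.01,0,-1],
    [-0.003,-0.003,0.01,0,-1],
    [0,0,0.015,0,-1],
    [0,0,0,0,-1],
    [0,0,0,0,-1],
  ],
  newtons=40,
)

```text
t: 27.35
position: [0.5209, 0.0203, 0.0872]
tcp_rot: [[-0.982, -0.189, -0.002], [-0.189, 0.982, 0.0], [0.002, 0.001, -1.0]]
contact_force: [-0.4, -0.5, -0.0]
width: 0.051
grasp_force: 69.2
```

```bash
python3 - <<'E'
from h import *
inrack();p=footnet("thin",.008,.045,2)
g=cv2.cvtColor(p["frame"],cv2.COLOR_BGR2GRAY)
z=arm.observe()["position"][2]-.045
u=proj(p,[rack(x,-.046+y,z) for x in(-.022,.022) for y in(-.004,.004)]);print("wanted foot corners",u.round(1).tolist())
lo=np.floor(u.min(0)).astype(int)-4;hi=np.ceil(u.max(0)).astype(int)+5;print(lo)
for r in range(lo[1]-5,hi[1]): print(r," ".join(f"{v:3d}" for v in g[r,lo[0]:hi[0]]))
E
```

```text
rack frame [ 0.0045 -0.0531] z 0.0872 yaw 100.88 t 27.35 [-0.4 -0.5 -0. ] mm 4.3 grip 69.2
foot_thin [-5.8, 8.9] 0.7 0.51
plate_thin [-4.3, 12.9] -0.9 0.74
foot_thin [-4.8, 6.0] 4.4 0.78
plate_thin [-1.0, 9.3] -0.2 0.81
wanted foot corners [[211.5, 159.7], [210.1, 158.3], [223.7, 154.0], [222.3, 152.6]]
[206 148]
143 114 114 114 115 114 104  81 108 106 107 105 106  97 100 104 107 108 108 113 155 167 168 167
144 112 114 115 114 114 104  81 108 106 107 105 106 106 106 108 107 107 107 108 108 117 116 116
145 113 113 113 115 114 105  81 109 106 107 104 105 106 107 107 108 107 108 106  82  87  86  86
146 112 112 113 114 114 104  81 107 107 107 106 106 106 108 107 107 108 106 105  78  82  83  82
147 113 113 114 114 114 105  83 108 106 107 106 106 107 107 107 107 107 108 105  78  78  78  77
148 113 114 113 113 113 105  82 108 107 108 107 106 107 107 107 109 107 108 106  77  77  77  77
149 113 114 113 115 113 104  82 108 106 107 106 106 107 108 107 108 107 108 112  76  76  76  77
150 113 113 114 115 113 105  82 108 106 107 106 106 107 108 108 108 108 108 113  76  77  79  77
151 114 114 113 1
[... 626 characters left out ...]
  63  57  60  67  71  83  88
158  65  62  65  68  68  74  84 109  94  75  74  68  63  62  64  67  67  67  69  70  71  81  86
159  69  66  64  66  69  70  78  90  77  60  61  58  60  61  66  69  72  71  71  71  72  73  73
160  69  68  65  63  71  77  74  68  67  65  62  61  61  63  64  66  72  71  69  72  70  69  69
161  65  69  70  68  72  66  67  64  66  64  65  63  64  63  64  66  68  70  70  69  68  67  67
162  58  70  69  68  61  62  61  65  67  69  69  67  64  63  63  63  65  68  69  67  66  66  66
163  51  59  71  71  66  63  58  68  69  71  69  68  65  65  62  63  61  63  64  64  67  67  66
164  48  50  57  70  70  69  77  70  68  70  70  69  68  65  61  59  61  58  60  63  63  66  66
```

Request:
servo_tool(
  deltas=[
    [0.002,0,0.003,0,-1],
    [0,0,0.002,0,-1],
    [0,0,0.002,0,-1],
    [0,0,0.002,0,-1],
    [0,0,0.001,0,-1],
    [0,0,0,0,-1],
  ],
)

```text
t: 28.25
position: [0.5194, 0.0201, 0.0778]
tcp_rot: [[-0.982, -0.189, -0.0], [-0.189, 0.982, 0.0], [0.0, 0.0, -1.0]]
contact_force: [0.1, 0.6, -1.0]
width: 0.054
grasp_force: 69.2
```

Request:
servo_tool(
  deltas=[
    [0,0,0.001,0,-1],
    [0,0,0.001,0,-1],
    [0,0,0.001,0,-1],
    [0,0,0.001,0,-1],
    [0,0,0,0,-1],
  ],
)

```text
t: 28.75
position: [0.5194, 0.0201, 0.0738]
tcp_rot: [[-0.982, -0.189, -0.0], [-0.189, 0.982, 0.0], [0.0, 0.0, -1.0]]
contact_force: [0.6, -0.5, -1.0]
width: 0.054
grasp_force: 69.2
```

Request:
servo_tool(
  deltas=[
    [0,0,0.002,0,-1],
    [0,0,0.002,0,-1],
    [0,0,0.002,0,-1],
    [0,0,0,0,-1],
  ],
)

```text
t: 29.15
position: [0.5192, 0.0201, 0.0676]
tcp_rot: [[-0.982, -0.189, -0.001], [-0.189, 0.982, 0.0], [0.001, 0.0, -1.0]]
contact_force: [-0.2, 0.1, -1.3]
width: 0.055
grasp_force: 69.2
```

Request:
servo_tool(
  deltas=[
    [0,0.001,0.002,0,-1],
    [0,0.001,0.002,0,-1],
    [0,0.001,0.002,0,-1],
    [0,0.001,0.002,0,-1],
    [0,0,0,0,-1],
  ],
)

```text
t: 29.65
position: [0.5187, 0.0239, 0.0597]
tcp_rot: [[-0.982, -0.189, -0.0], [-0.189, 0.982, -0.0], [0.0, -0.0, -1.0]]
contact_force: [1.3, -1.4, -1.6]
width: 0.055
grasp_force: 69.0
```

Request:
servo_tool(
  deltas=[
    [0,0.001,0.001,0,-1],
    [0,0.001,0.001,0,-1],
    [0,0.001,0.001,0,-1],
    [0,0,0.001,0,-1],
    [0,0,0.001,0,-1],
    [0,0,0,0,-1],
  ],
)

```text
t: 30.25
position: [0.5185, 0.0266, 0.0561]
tcp_rot: [[-0.982, -0.189, 0.001], [-0.189, 0.982, -0.001], [-0.001, -0.001, -1.0]]
contact_force: [-2.0, -4.3, 9.4]
width: 0.058
grasp_force: 70.5
```

Request:
servo_tool(
  deltas=[
    [0,0,0,0,-0.7],
    [0,0,0,0,-0.6],
    [0,0,0,0,-0.6],
    [0,0,-0.02,0,-0.6],
    [0,0,-0.03,0,-0.6],
    [0,0,-0.04,0,-0.3],
    [0,0,-0.04,0,0],
    [0,-0.03,-0.01,0,0.5],
    [0,-0.04,0,0,0.5],
    [0,-0.04,0,0,0.5],
  ],
  newtons=40,
)

```text
t: 31.25
position: [0.5396, -0.0815, 0.1957]
tcp_rot: [[-0.982, -0.191, 0.002], [-0.191, 0.982, 0.0], [-0.002, -0.0, -1.0]]
contact_force: [0.5, 0.5, -0.4]
width: 0.75
grasp_force: 0.0
```

```bash
python3 - <<'E'
from h import *
for n in("scene","top"):
  p=arm.capture(n)
  for k,y in(("thin",-.046),("medium",0)):
    for q in("foot_","plate_"):
      print(n,q+k,[((pose(RK).T@(np.array(d["xyz"][:2])-RK[:2])*1e3-[0,y*1e3]).round(1).tolist(),round(d["xyz"][2]*1e3,1),round(d["score"],2)) for d in arm.landmark_of(q+k,p)[:1]])
  if n=="scene":
    g=cv2.cvtColor(p["frame"],cv2.COLOR_BGR2GRAY)
    u=proj(p,[rack(x,-.046+y,z) for z in(.034,.086) for x in(-.022,.022) for y in(-.004,.004)]);print(u.round(1).tolist())
    lo=np.floor(u.min(0)).astype(int)-4;hi=np.ceil(u.max(0)).astype(int)+5;print(lo)
    for r in range(lo[1],hi[1]): print(r," ".join(f"{v:3d}" for v in g[r,lo[0]:hi[0]]))
plan([((.49,-.1,.2),101,60),((.48,-.2,.2),124.6,60),(stand(-.02,-.0553,.15),124.6,60)])
E
```

```text
scene foot_thin [([0.4, 3.2], 10.2, 0.7)]
scene plate_thin [([-1.3, 6.7], 11.2, 0.61)]
scene foot_medium [([1.2, -0.1], 4.6, 0.68)]
scene plate_medium [([0.5, 7.0], 10.1, 0.77)]
[[211.8, 162.0], [210.4, 160.6], [223.9, 156.3], [222.5, 154.9], [210.3, 149.1], [208.9, 147.6], [222.9, 143.4], [221.4, 142.0]]
[204 137]
137 121 121 119 135 118 124 121 115 115 114 117 144 172 172 171 172 173 172 172 173 173 172 172 172 171
138 120 128 110 121 114  93 104 115 115 115 119 147 171 172 173 173 173 173 172 172 173 173 171 172 170
139 107 118 113 113  88  57  70 114 115 116 118 148 171 172 173 174 173 173 172 172 171 171 172 170 170
140 111 113 115 112  55  49  80 115 115 114 117 139 171 172 173 172 173 172 172 172 173 171 171 170 169
141 114 114 113 113  90  79 110 114 116 115 117 135 171 171 172 171 171 171 170 171 172 172 170 170 170
142 113 113 113 113 111 109 116 115 116 115 115 129 171 170 171 171 169 152 156 170 169 169 170 170 169
143 113 113 114 114 114 115 115 115 114 115 115 125 156 171 169 152 133 126 133 168 169 168 167 169 168
144 115 114 114 114 114 114 114 116 114 115 115 115 105
[... 2477 characters left out ...]
op foot_medium [([-94.5, -437.3], 29.2, 0.63)]
top plate_medium [([-93.3, -434.2], 26.0, 0.6)]
at [ 0.5389 -0.08    0.195 ] yaw 100.99 t 31.75
[0.0259, -0.0052, -0.0025, np.float64(-0.001), 0.41],
[0.0259, -0.0051, -0.0025, np.float64(-0.0), 0.41],
[0.0072, -0.0241, 0.0, np.float64(-0.738), 0.41],
[0.0097, -0.0232, 0.0, np.float64(-0.737), 0.41],
[0.012, -0.0221, 0.0, np.float64(-0.738), 0.41],
[0.0141, -0.0207, 0.0, np.float64(-0.737), 0.41],
[0.0208, -0.0276, 0.0125, np.float64(-0.0), 0.41],
[0.0209, -0.0277, 0.0125, np.float64(-0.0), 0.41],
[0.0208, -0.0276, 0.0125, np.float64(-0.0), 0.41],
[0.0209, -0.0277, 0.0125, np.float64(-0.0), 0.41],
end [ 0.4742 -0.3384  0.15  ] 124.59876986080582
```

Thin plate is down in its slot and upright, per the edges. Now the thick plate.

Request:
servo_tool(
  deltas=[
    [0.026,-0.005,-0.002,0,0.65],
    [0.026,-0.005,-0.003,0,0.65],
    [0.007,-0.024,0,-0.74,0.65],
    [0.01,-0.023,0,-0.74,0.65],
    [0.012,-0.022,0,-0.74,0.65],
    [0.014,-0.021,0,-0.74,0.65],
    [0.021,-0.028,0.012,0,0.65],
    [0.021,-0.028,0.012,0,0.65],
    [0.021,-0.027,0.013,0,0.65],
    [0.021,-0.027,0.013,0,0.65],
    [0,0,0,0,0.65],
    [0,0,0,0,0.65],
  ],
)

```text
t: 32.95
position: [0.4728, -0.3385, 0.1494]
tcp_rot: [[-0.824, -0.567, -0.001], [-0.567, 0.824, 0.002], [-0.0, 0.002, -1.0]]
contact_force: [-0.2, 0.7, -0.3]
width: 0.825
grasp_force: 0.0
```

```bash
python3 -c "
from h import *
plan([(stand(-.016,-.0545,.066),124.6,70)])
p=arm.capture('scene')
for k in ('foot_thick','plate_thick'):print([(k,np.round(pose(ST).T@(np.array(d['xyz'][:2])-ST[:2])*1e3).tolist(),round(d['xyz'][2]*1e3),round(d['score'],2)) for d in arm.landmark_of(k,p)[:1]])"
```

```text
at [ 0.4728 -0.3385  0.1494] yaw 124.54 t 32.95
[-0.001, -0.0024, 0.0417, np.float64(-0.003), 0.65],
[-0.0011, -0.0023, 0.0417, np.float64(-0.004), 0.65],
end [ 0.4772 -0.3411  0.066 ] 124.60041517320742
[('foot_thick', [18.0, -57.0], 31, 0.9)]
[('plate_thick', [11.0, -58.0], 22, 0.87)]
```

Request:
servo_tool(
  deltas=[
    [0,-0.002,0.03,0,0.65],
    [0,-0.002,0.03,0,0.65],
    [0,0,0.023,0,0.65],
    [0,0,0,0,0.65],
    [0,0,0,0,0.65],
    [0,0,0,0,0.65],
  ],
)

```text
t: 33.7
position: [0.4766, -0.3425, 0.069]
tcp_rot: [[-0.823, -0.568, 0.002], [-0.568, 0.823, -0.002], [-0.001, -0.003, -1.0]]
contact_force: [-0.1, -0.3, 0.3]
width: 0.824
grasp_force: 0.0
```

Request:
servo_tool(
  deltas=[
    [0,-0.004,0,0,0.6],
    [0,-0.004,0,0,0.52],
    [0,-0.004,-0.001,0,0.44],
    [0,-0.004,-0.002,0,0.36],
    [0,-0.004,-0.002,0,0.28],
    [0,-0.004,-0.002,0,0.2],
    [0,0,0,0,0.2],
  ],
)

```text
t: 34.4
position: [0.4846, -0.3546, 0.0777]
tcp_rot: [[-0.822, -0.569, -0.007], [-0.569, 0.822, 0.012], [-0.001, 0.013, -1.0]]
contact_force: [-15.3, 23.5, 39.6]
width: 0.602
grasp_force: 23.9
```

The force vector points along the plate axis, so high pad friction is jamming the push through the foot. The tool has to rise with the plate's top edge, so I sweep along an arc.

Request:
servo_tool(
  deltas=[
    [0,0,-0.004,0,0.2],
    [0,0,-0.004,0,0.2],
    [0,0,-0.004,0,0.2],
    [0,0,-0.003,0,0.2],
    [0,0,0,0,0.2],
  ],
)

```text
t: 34.9
position: [0.4895, -0.3626, 0.0893]
tcp_rot: [[-0.823, -0.567, 0.001], [-0.567, 0.823, -0.001], [-0.0, -0.001, -1.0]]
contact_force: [0.1, -0.0, -0.6]
width: 0.6
grasp_force: 0.0
```

```bash
python3 - <<'E'
from h import *
tr=lambda X:(np.round(pose(ST).T@(np.array(X[:2])-ST[:2])*1e3).tolist(),round(X[2]*1e3))
p=arm.capture('scene')
for k in('foot_thick','plate_thick'):print([(k,tr(d['xyz']),round(d['score'],2)) for d in arm.landmark_of(k,p)[:1]])
print([(tr(d['xyz']),round(d['score'],2)) for d in arm.search_frame('plate_thick',p)[:1]])
g=cv2.cvtColor(p["frame"],cv2.COLOR_BGR2GRAY)
for l in(35,20,10,0):
  a=np.radians(l);S,C=np.sin(a),np.cos(a)
  u=proj(p,[stand(.028-S*z+(x-20)/1e3*C if 0 else .028-S*z/1e3+(x-20)/1e3*C,-.054+y,.033+C*z/1e3+(x-20)/1e3*S) for z in(0,92) for x in(0,20) for y in(-.022,.022)])
  print(l,u.round(0).astype(int).tolist())
c=proj(p,stand(0,-.054,.07)[None])[0].astype(int);lo=c-[22,24];print(lo)
for r in range(lo[1],lo[1]+50): print(r," ".join(f"{v:3d}" for v in g[r,lo[0]:lo[0]+44]))
E
```

```text
[('foot_thick', ([25.0, -54.0], 36), 0.64)]
[('plate_thick', ([13.0, -57.0], 27), 0.72)]
[(([-4.0, -65.0], 74), 0.94)]
35 [[262, 268], [271, 255], [268, 268], [277, 255], [243, 241], [253, 228], [249, 241], [259, 228]]
20 [[262, 267], [270, 253], [268, 268], [277, 255], [250, 241], [260, 227], [257, 242], [267, 229]]
10 [[261, 266], [270, 253], [268, 268], [277, 255], [256, 241], [265, 228], [263, 244], [272, 230]]
0 [[261, 265], [270, 252], [268, 268], [277, 255], [262, 243], [271, 229], [269, 247], [279, 233]]
[240 224]
224  99  99 101 101 102 101 101  99  93  45  32  36  32  29  27  28  26  27  33  81  98  97  97  97  96  95  89  68  35  23  23  21  25  29  29  23  26  24  25  28  34  30  38  79
225  99  99 100 100 100 101 102 101  99  87  33  29  28  46  27  28  23  24  34  82  97  97  98  97  96  95  95  92  85  36  24  24  23  24  32  29  28  25  30  34  32  29  39  70
226  98  99 100  99  99 100 101 102 101  95  34  51  82  95  43  27  24  25  32  83  99  99  98  97  97  97  96  94  92  53  24  25  22  26  31  29  26  29  28  33  29  22  30  50
227 100 101 100  99  99 100 102 
[... 7727 characters left out ...]
 175 176 177 176 177 175 169 163 101 122 151 140 152 152 150 141 102 108 110  97 112 114 111  97 111 116 107  92  84  83  84  82  82  80  83  89  84 104 163 174
271 178 178 177 176 178 178 177 177 177 176 177 176 164 137 118 130 154 152 150 149 124 123 105  79  91  97  90  87 102  87 120  79  83  83  82  82  83  83  82  87  92 106 170 173
272 176 178 177 176 177 178 178 178 179 178 176 178 179 172 164 138 122 133 154 149 144 140  89  80  82  83  81  83  92  85  92  78  82  83  82  82  82  81  88  84 101 157 167 169
273 176 177 177 177 176 178 177 178 177 177 177 179 179 179 176 169 162 141 109 133 152 147 135  85  82  83  83  88  89  88  79  78  84  84  83  82  83  83  82  88  99 162 162 163
```

The plate is still leaning at 35° because the back finger slipped over its top. I restart lower and follow the top edge's true arc.

Request:
servo_tool(
  deltas=[
    [0,0,-0.02,0,0.2],
    [0,0.005,-0.02,0,0.65],
    [0,0.009,0,0,0.65],
    [0,0.01,0,0,0.65],
    [0,0,0,0,0.65],
    [0,0,0,0,0.65],
    [0,0,0.03,0,0.65],
    [0,0,0.03,0,0.65],
    [0,0,0.008,0,0.65],
    [0,0,0,0,0.65],
    [0,0,0,0,0.65],
    [0,0,0,0,0.65],
  ],
)

```text
t: 36.3
position: [0.4763, -0.3431, 0.0625]
tcp_rot: [[-0.823, -0.568, 0.002], [-0.568, 0.823, -0.002], [-0.001, -0.002, -1.0]]
contact_force: [0.5, 0.2, 0.1]
width: 0.826
grasp_force: 0.0
```

```bash
python3 -c "
from h import *
plan([(stand(-.016,-.055,.060),124.6,70)]);print(arm.observe()['contact_force'],arm.observe()['width'])"
```

```text
at [ 0.4763 -0.3431  0.0625] yaw 124.58 t 36.3
[-0.0013, 0.0011, 0.0025, np.float64(-0.003), 0.65],
end [ 0.4767 -0.3414  0.06  ] 124.60156198087323
[0.50687008 0.15159628 0.11607167] 0.8264715048987415
```

Request:
servo_tool(
  deltas=[
    [0,-0.003,0.001,0,0.58],
    [0,-0.003,0,0,0.51],
    [0,-0.003,-0.003,0,0.44],
    [0,-0.003,-0.004,0,0.37],
    [0,-0.002,-0.004,0,0.3],
    [0,-0.003,-0.004,0,0.23],
    [0,-0.003,-0.003,0,0.16],
    [0,0,0,0,0.16],
  ],
)

```text
t: 37.1
position: [0.4848, -0.3554, 0.08]
tcp_rot: [[-0.823, -0.568, -0.003], [-0.568, 0.823, 0.005], [-0.001, 0.006, -1.0]]
contact_force: [-8.4, 10.5, 14.7]
width: 0.582
grasp_force: 10.3
```

Request:
servo_tool(
  deltas=[
    [0,0,-0.003,0,0.16],
    [0,-0.002,-0.004,0,0.1],
    [0,-0.002,-0.004,0,0.04],
    [0,-0.002,-0.003,0,-0.02],
    [0,0,0,0,-0.02],
  ],
)

```text
t: 37.6
position: [0.4909, -0.3645, 0.0926]
tcp_rot: [[-0.823, -0.567, 0.001], [-0.567, 0.823, -0.001], [-0.0, -0.002, -1.0]]
contact_force: [0.6, -0.2, -0.6]
width: 0.489
grasp_force: 0.0
```

```bash
python3 - <<'E'
from h import *
p=arm.capture('scene');g=cv2.cvtColor(p["frame"],cv2.COLOR_BGR2GRAY)
print(240)
for r in range(224,272,2): print(r," ".join(f"{v:3d}" for v in g[r,240:286]))
E
```

```text
240
224 100  99  99 101 101 101 100 100 102 100  97  64  33  42  33  27  24  27  28  26  25  37  97  97  94  96  97  94  88  50  23  25  24  25  30  29  25  26  26  31  32  29  43  90  90  85
226  99  99 100 100  99 100 101 101 101  99  98  97  75  31  31  34  61  27  26  22  23  39  98  96  97  96  96  95  94  88  23  24  23  21  26  29  29  28  30  30  25  24  33  64  91  86
228 167 102 100  99  99  99 101 100  99  96  98  97  81  36  81 127  74  25  22  22  25  48  97  96  95  96  96  95  93  93  61  29  23  23  23  31  30  30  29  29  26  25  25  36  79  80
230 181 182 181 178 167 163  98  98 103 141 174 174 149  50  87 110  70  24  24  26  27  50  95  98  98  97  97  99  97  87  84  76 109  27  28  30  29  29  28  28  26  28  26  24  25  27
232 180 180 179 178 178 175 168 162 177 181 183 179 166 101  78 110  70  25  22  23  34  76  99 101  99  98  98  99  87  87 106 132 107  65  22  20  23  25  31  30  26  27  27  27  30  33
234 179 177 176 175 173 172 174 178 180 184 190 180 175 167 137 109  70  25  30  74 143 166 167 167 168 165 142 151 143 170 116 105 105 100  31  29  30  24 
[... 2715 characters left out ...]
  89  83  84 126 107 104 107 109 119 127 128 131 133 158 174 174 173 175 171 147 135 110 109  88  80  82  82  83  82  82  83  86  92 110
266 178 179 178 176 154 117 154 155 157 144 149 146  87  81  89 148  93  92 120 130 126 121 121 119 127 129 127 164 173 172 149 122 108 108  86  81  82  83  84  82  82  82  89  98  99 111
268 177 177 175 175 175 174 167 165 107 140 148 144  87  81  79  83  84  84  82  91  89  91  94  96 100 104 107 113 120 152 117 104  91  84  84  82  82  83  83  83  82  88  95 112 178 178
270 178 177 176 175 175 176 177 176 176 175 168 163 100 122 151 142 152 152 150 140 103 108 108  97 113 114 111  98 111 115 108  91  83  83  83  82  83  81  82  88  85 105 163 174 175 175
```

The plate never moved; the force normal equals its top end face, so the back fingertip was landing on top. The tips sit higher when open than I assumed. I go much deeper behind the plate this time.

Request:
servo_tool(
  deltas=[
    [0,0,-0.025,0,-0.02],
    [0,0,-0.025,0,0.5],
    [0,0.011,0,0,0.88],
    [0,0.011,0,0,0.88],
    [0,0,0,0,0.88],
    [0,0,0,0,0.88],
    [0,0,0.035,0,0.88],
    [0,0,0.035,0,0.88],
    [0,0,0.015,0,0.88],
    [0,0,0.004,0,0.88],
    [0,0,0,0,0.88],
    [0,0,0,0,0.88],
  ],
)

```text
t: 38.85
position: [0.4782, -0.346, 0.0538]
tcp_rot: [[-0.823, -0.568, 0.001], [-0.568, 0.823, -0.001], [-0.0, -0.001, -1.0]]
contact_force: [0.6, 0.1, 0.4]
width: 0.938
grasp_force: 0.0
```

```bash
python3 -c "
from h import *
plan([(stand(-.010,-.055,.050),124.6,80)]);print(arm.observe()['contact_force'],arm.observe()['width'])"
```

```text
at [ 0.4782 -0.346   0.0538] yaw 124.58 t 38.85
[-0.0014, -0.0014, 0.0038, np.float64(-0.003), 0.88],
end [ 0.4802 -0.3464  0.05  ] 124.60172172782826
[0.63079821 0.05441142 0.38549224] 0.9384084278432488
```

Request:
servo_tool(
  deltas=[
    [0,-0.003,0.002,0,0.82],
    [0,-0.003,0.001,0,0.76],
    [0,-0.003,0,0,0.7],
    [0,-0.003,0,0,0.64],
    [0,-0.002,-0.001,0,0.58],
    [0,0,0,0,0.58],
  ],
)

```text
t: 39.45
position: [0.4857, -0.3572, 0.0511]
tcp_rot: [[-0.823, -0.567, 0.0], [-0.567, 0.823, 0.0], [-0.0, -0.0, -1.0]]
contact_force: [-1.6, 2.3, 2.0]
width: 0.791
grasp_force: 1.4
```

Request:
servo_tool(
  deltas=[
    [0,-0.002,-0.002,0,0.5],
    [0,-0.002,-0.002,0,0.42],
    [0,-0.002,-0.002,0,0.34],
    [0,-0.001,-0.002,0,0.26],
    [0,-0.001,-0.002,0,0.18],
    [0,0,0,0,0.18],
  ],
)

```text
t: 40.05
position: [0.4905, -0.3641, 0.0613]
tcp_rot: [[-0.823, -0.567, 0.001], [-0.567, 0.823, -0.001], [-0.0, -0.001, -1.0]]
contact_force: [-0.9, -0.1, 1.0]
width: 0.591
grasp_force: 0.4
```

Request:
servo_tool(
  deltas=[
    [0,-0.002,-0.003,0,0.1],
    [0,-0.002,-0.003,0,0.02],
    [0,-0.002,-0.002,0,-0.06],
    [0,-0.002,-0.002,0,-0.14],
    [0,-0.001,-0.002,0,-0.22],
    [0,0,-0.002,0,-0.3],
    [0,0,0,0,-0.3],
  ],
)

```text
t: 40.75
position: [0.4954, -0.3711, 0.0753]
tcp_rot: [[-0.823, -0.568, 0.0], [-0.568, 0.823, -0.0], [-0.0, -0.0, -1.0]]
contact_force: [-0.4, 0.9, -0.6]
width: 0.352
grasp_force: 0.2
```

Request:
servo_tool(
  deltas=[
    [0,0,0,0,-0.45],
    [0,0,0,0,-0.6],
    [0,0,0,0,-0.7],
    [0,0,0,0,-0.75],
    [0,0,0,0,-0.75],
  ],
)

```text
t: 41.25
position: [0.495, -0.3706, 0.0749]
tcp_rot: [[-0.823, -0.568, -0.0], [-0.568, 0.823, 0.001], [-0.0, 0.001, -1.0]]
contact_force: [-0.8, 1.8, 1.8]
width: 0.223
grasp_force: 41.7
```

```bash
python3 -c "
from h import *
s=arm.observe();print(s['width']*85,s['grasp_force'],s['contact_force'])
q=s['position']
plan([((q[0],q[1],.21),124.6,10),((.48,-.2,.21),124.6,10),((.45,.0,.21),101,10),(rack(.001,.046,.21),101,10),(rack(.001,.046,.145),101,10)])"
```

```text
18.941847018026984 41.71748757362366 [-0.7577708   1.80144732  1.80282002]
at [ 0.495  -0.3706  0.0749] yaw 124.58 t 41.25
[0.0, 0.0, -0.0338, np.float64(-0.001), -0.76],
[0.0, 0.0, -0.0338, np.float64(-0.0), -0.76],
[0.0, 0.0, -0.0338, np.float64(-0.001), -0.76],
[0.0, 0.0, -0.0337, np.float64(-0.0), -0.76],
[-0.0211, 0.0372, -0.0, np.float64(-0.0), -0.76],
[-0.0212, 0.0372, -0.0, np.float64(-0.0), -0.76],
[-0.0211, 0.0373, -0.0, np.float64(-0.0), -0.76],
[-0.0212, 0.0372, -0.0, np.float64(-0.0), -0.76],
[-0.0178, 0.0363, -0.0, np.float64(0.59), -0.76],
[-0.0147, 0.0377, -0.0, np.float64(0.59), -0.76],
[-0.0116, 0.0388, -0.0, np.float64(0.59), -0.76],
[-0.0083, 0.0396, -0.0, np.float64(0.59), -0.76]
--
[-0.005, 0.0401, -0.0, np.float64(0.59), -0.76],
[-0.0234, 0.0352, -0.0, np.float64(-0.0), -0.76],
[-0.0233, 0.0351, -0.0, np.float64(-0.0), -0.76],
[-0.0234, 0.0352, -0.0, np.float64(-0.0), -0.76],
[0.0, -0.0, 0.0325, np.float64(-0.0), -0.76],
[0.0, -0.0, 0.0325, np.float64(-0.0), -0.76],
end [0.4986 0.117  0.145 ] 100.99868433709624
```

Request:
servo_tool(
  deltas=[
    [0,0,-0.03,0,-0.8],
    [0,0,-0.035,0,-0.8],
    [0,0,-0.035,0,-0.8],
    [0,0,-0.035,0,-0.8],
    [-0.021,0.037,0,0,-0.8],
    [-0.021,0.037,0,0,-0.8],
    [-0.021,0.037,0,0,-0.8],
    [-0.021,0.037,0,0,-0.8],
    [-0.018,0.036,0,0.59,-0.8],
    [-0.015,0.038,0,0.59,-0.8],
    [-0.012,0.039,0,0.59,-0.8],
    [-0.008,0.04,0,0.59,-0.8],
  ],
)

```text
t: 42.45
position: [0.4565, -0.0391, 0.2098]
tcp_rot: [[-0.964, -0.267, 0.001], [-0.267, 0.964, -0.0], [-0.001, -0.0, -1.0]]
contact_force: [0.9, 0.6, -2.6]
width: 0.224
grasp_force: 41.3
```

Request:
servo_tool(
  deltas=[
    [-0.005,0.04,0,0.59,-0.8],
    [-0.023,0.035,0,0,-0.8],
    [-0.023,0.035,0,0,-0.8],
    [-0.023,0.035,0,0,-0.8],
    [0,0,0.03,0,-0.8],
    [0,0,0.035,0,-0.8],
    [0,0,0.02,0,-0.8],
    [0,0,0,0,-0.8],
    [0,0,0,0,-0.8],
    [0,0,0,0,-0.8],
  ],
)

```text
t: 43.45
position: [0.4997, 0.1156, 0.1265]
tcp_rot: [[-0.982, -0.19, 0.003], [-0.19, 0.982, 0.0], [-0.003, -0.0, -1.0]]
contact_force: [-0.1, 0.2, -1.7]
width: 0.227
grasp_force: 41.3
```

```bash
python3 - <<'E'
from h import *
inrack();p=footnet("thick",.02,.043,2)
g=cv2.cvtColor(p["frame"],cv2.COLOR_BGR2GRAY)
z=arm.observe()["position"][2]-.043
u=proj(p,[rack(x,.046+y,z+k) for k in(0,.092) for x in(-.022,.022) for y in(-.01,.01)]);print("wanted",u.round(1).tolist())
lo=np.floor(u.min(0)).astype(int)-4;hi=np.ceil(u.max(0)).astype(int)+6;print(lo)
for r in range(max(lo[1]+9,0),hi[1]): print(r," ".join(f"{v:3d}" for v in g[r,lo[0]:hi[0]]))
E
```

```text
rack frame [0.0018 0.0444] z 0.1265 yaw 100.96 t 43.45 [-0.1  0.2 -1.7] mm 19.3 grip 41.3
foot_thick [1.8, -1.4] 4.6 0.88
plate_thick [0.6, 12.1] 0.9 0.86
foot_thick [-0.3, -0.3] 3.9 0.6
plate_thick [-0.7, 11.1] 3.0 0.8
wanted [[195.7, 134.9], [192.4, 131.6], [207.9, 129.6], [204.6, 126.4], [192.1, 110.1], [188.7, 106.8], [205.2, 104.9], [201.7, 101.7]]
[184  97]
106 107 108 107 106 106 108 132 186 187 189 200 195 106  78  53  18  22  20  20  40 103 113 106 105 107 107 106 106 107 107
107 107 107 108 108 107 106 117 203 198 200 199 196 149  97  57  20  24  25  24  37  98 112  76 105 106 107 107 108 107 106
108 106 108 106 106 107 105  85 155 204 200 200 199 144 101  71  22  25  28  28  36  91 111  65 105 106 107 108 106 107 106
109 108 107 107 106 107 103  77 127 155 207 162 140 104 102  88  28  25  27  26  35  80 112  86 107 107 107 107 107 108 107
110 107 107 107 106 106 106 104 129 128 154 119 106  90 105  91  31  27  26  28  32  76 112  91 107 106 107 106 107 107 107
111 105 107 106 106 107 107 109 129 129 123 110 109 104  97  91  43  28  26  23  31  72 113 111 106 105 108 108 10
[... 2905 characters left out ...]
 162 161 168 172 172 172 172 171 172 173 184 185 192 201 205 205 202 152 155 108
136 107 107 106 109 136 160 160 161 173 172 171 170 169 170 171 172 172 171 155 161 199 200 204 204 202 166 158 116 119 112
137 108 164 159 159 165 170 171 171 171 169 170 169 169 169 171 171 156 138 129 132 157 204 208 202 148 124 121 115 114 115
138 161 171 169 170 170 171 170 170 169 169 168 168 168 168 167 136 101 103 125 122 128 181 149 147 113  93 104 113 114 115
139 173 171 170 171 170 171 171 171 169 168 168 167 151 133 107  81  68  88 101 130 107 132 111 112  88  56  70 114 113 114
140 173 172 171 169 170 170 170 171 170 166 136 134  97  83  66  64  67  83  85 121 112 113 113 110  55  47  79 114 115 114
```

Request:
servo_tool(
  deltas=[
    [0.001,0.001,0.02,0,-0.8],
    [0,0,0.02,0,-0.8],
    [0,0,0.005,0,-0.8],
    [0,0,0.003,0,-0.8],
    [0,0,0.002,0,-0.8],
    [0,0,0.002,0,-0.8],
    [0,0,0.002,0,-0.8],
    [0,0,0,0,-0.8],
  ],
)

```text
t: 44.55
position: [0.4974, 0.1164, 0.0711]
tcp_rot: [[-0.982, -0.19, 0.0], [-0.19, 0.982, 0.0], [-0.0, 0.0, -1.0]]
contact_force: [-0.2, 0.5, -2.1]
width: 0.222
grasp_force: 41.2
```

Request:
servo_tool(
  deltas=[
    [0,0,0.002,0,-0.8],
    [0,0,0.001,0,-0.8],
    [0,0,0.001,0,-0.8],
    [0,0,0.001,0,-0.8],
    [0,0,0,0,-0.8],
  ],
)

```text
t: 45.05
position: [0.4971, 0.1164, 0.0658]
tcp_rot: [[-0.982, -0.19, -0.0], [-0.19, 0.982, 0.0], [0.0, 0.0, -1.0]]
contact_force: [-0.6, 0.1, -1.6]
width: 0.23
grasp_force: 41.2
```

In the slot without contact; on down to the floor.

Request:
servo_tool(
  deltas=[
    [0,0,0.002,0,-0.8],
    [0,0,0.002,0,-0.8],
    [0,0,0.002,0,-0.8],
    [0,0,0.002,0,-0.8],
    [0,0,0,0,-0.8],
  ],
)

```text
t: 45.55
position: [0.497, 0.1164, 0.0576]
tcp_rot: [[-0.982, -0.19, -0.001], [-0.19, 0.982, 0.0], [0.001, 0.0, -1.0]]
contact_force: [0.6, 0.4, -1.7]
width: 0.222
grasp_force: 41.2
```

Request:
servo_tool(
  deltas=[
    [0,0,0.002,0,-0.8],
    [0,0,0.001,0,-0.8],
    [0,0,0.001,0,-0.8],
    [0,0,0.001,0,-0.8],
    [0,0,0.001,0,-0.8],
    [0,0,0.001,0,-0.8],
    [0,0,0,0,-0.8],
  ],
)

```text
t: 46.25
position: [0.4973, 0.1164, 0.0515]
tcp_rot: [[-0.982, -0.19, 0.0], [-0.19, 0.982, 0.0], [-0.0, 0.0, -1.0]]
contact_force: [-1.6, 0.5, 3.3]
width: 0.226
grasp_force: 41.9
```

Request:
servo_tool(
  deltas=[
    [0,0,0.001,0,-0.8],
    [0,0,0.001,0,-0.8],
    [0,0,0,0,-0.4],
    [0,0,0,0,-0.32],
    [0,0,0,0,-0.32],
    [0,0,-0.02,0,-0.32],
    [0,0,-0.03,0,-0.32],
    [0,0,-0.04,0,-0.32],
    [0,0,-0.05,0,-0.32],
    [0,0,-0.01,0,-0.32],
    [0,0,0,0,-0.32],
    [0,0,0,0,-0.32],
  ],
)

```text
t: 47.45
position: [0.4968, 0.1164, 0.1978]
tcp_rot: [[-0.982, -0.19, -0.001], [-0.19, 0.982, -0.0], [0.001, 0.0, -1.0]]
contact_force: [0.8, -0.1, 0.0]
width: 0.34
grasp_force: 0.0
```

```bash
python3 - <<'E'
from h import *
inrack()
for k in range(2):
  p=arm.capture("scene")
  for n,y in(("thin",-46),("medium",0),("thick",46)):
    for q in("foot_","plate_"):
      print(q+n,[((pose(RK).T@(np.array(d["xyz"][:2])-RK[:2])*1e3-[0,y]).round(1).tolist(),round(d["xyz"][2]*1e3,1),round(d["score"],2)) for d in arm.landmark_of(q+n,p)[:1]])
g=cv2.cvtColor(p["frame"],cv2.COLOR_BGR2GRAY)
for n,y,t,h in(("thin",-.046,.008,.076),("medium",0,.014,.084),("thick",.046,.02,.092)):
  print(n,"top corners",proj(p,[rack(a,y+b,.01+h) for a in(-.022,.022) for b in(-t/2,t/2)]).round(1).tolist())
lo=(184,118);print(lo)
for r in range(118,152): print(r," ".join(f"{v:3d}" for v in g[r,184:228]))
E
```

```text
rack frame [-0.0009  0.0458] z 0.1978 yaw 100.98 t 47.45 [ 0.8 -0.1  0. ] mm 28.9 grip 0.0
foot_thin [([-1.2, -1.9], 12.3, 0.66)]
plate_thin [([-0.4, 4.7], 7.7, 0.76)]
foot_medium [([1.4, 0.9], 7.6, 0.59)]
plate_medium [([-4.1, -0.6], 4.8, 0.61)]
foot_thick [([-0.1, -45.1], 10.0, 0.73)]
plate_thick [([-1.3, 9.9], 9.7, 0.61)]
foot_thin [([1.0, -0.2], 10.1, 0.68)]
plate_thin [([1.4, 4.4], 9.0, 0.58)]
foot_medium [([1.7, -0.6], 7.9, 0.78)]
plate_medium [([1.1, 9.6], 10.6, 0.54)]
foot_thick [([-1.3, -1.5], 11.0, 0.58)]
plate_thick [([-5.8, 11.3], 10.4, 0.54)]
thin top corners [[210.3, 149.1], [208.9, 147.6], [222.9, 143.4], [221.4, 142.0]]
medium top corners [[202.5, 139.4], [200.1, 136.9], [215.0, 133.9], [212.6, 131.5]]
thick top corners [[195.0, 129.9], [191.7, 126.6], [207.4, 124.7], [204.0, 121.4]]
(184, 118)
118 105 107 106 107 106 107 106 107 107 107 106 106 107 107 107 107 108 108 107 106 107 106 107 105 106 106 106 106 106 106 107 106 106 106 105 106 107 106 107 107 107 107 107 107
119 106 106 107 106 105 106 106 106 106 106 106 105 107 107 107 106 106 107 106 106 105 106 106 10
[... 5141 characters left out ...]
  88  65  47  46  48  58  66  68  66  73  78  70  68  71  81  81 114 113 112 112 112 109 119 125 130 108 117 110  96  69  81 111 111 110 111  94  80 108 148 146
149  88  89  90  89  90  75  46  46  47  50  59  67  67  66  62  62  65  68  80  84 116 112 112 113 112 104  89 109 117 110 112 109  69  44  68 112 113 111 111 106 136 136 146 147
150  86  87  89  89  90  85  47  46  46  47  50  60  68  68  65  62  63  66  75  87 115 112 113 113 113 109  79 112 111 112 111 108  74  75  92 112 112 111 112 124 148 145 148 149
151  83  85  86  88  88  87  63  47  47  46  47  49  60  67  68  67  62  65  76  85 106 113 113 112 112 112  84 116 111 112 110 110 103 105 109 112 111 111 112 118 127 148 147 150
```

```bash
python3 -c "
from station import arm
print(arm.finish_job())"
```

```text
the job is handed in; nothing more can be done
None
```

I put all three plates in their matching slots and handed the job in at about 48 s of the allowed 72 s; the last camera check showed each one upright and on the slot floor, but the hand-in returned no verdict.

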